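# Clip the grating insert into the vegetable slicer

## Robot

A 7-joint arm with a two-finger parallel gripper is mounted at the origin on the work surface. World frame = base frame: x ahead of the robot, y to its left, z up, the work surface at z = 0. Lengths are in mm, angles in rad, forces in N, time in s.
With the tool pointing down it reaches from about 425 to 1025 mm from the base axis. Payload 9.4 kg.
Tool frame: the origin (TCP) lies at the very end of the fingers, on their centre line; the grasp point (between the pads) lies tcp_to_grasp behind it (tcp_to_grasp is the distance from the TCP to the grasp point, in mm); y points along the fingers, x is the direction in which the jaws open and shut, and the axes are right-handed (so a half turn about y gives the same grasp; the last joint's range is limited). The gripper opens to 85 mm and grips with 20 to 120 N. Pads are 22 mm wide; open, the fingers measure 114 mm over their backs; the gripper's body (76 mm by 85 mm) begins 54 mm behind the grasp point. The pads swing forward as they close: fully open they stand 13 mm farther back than shut.
Start: joints at [-0.077, 0.599, -0.003, 1.599, 0.002, 0.943, -0.08], TCP at [724.999, -0.007, 231.275] pointing down, gripper open.
Joint ranges: [-2.57, 2.57], [-0.35, 1.97], [-1.29, 1.29], [0.11, 2.56], [-1.05, 4.19], [0.11, 1.86], [-2.63, 2.63]. Speed limits (rad/s): [2.22, 2.22, 3.01, 3.01, 3.14, 3.14, 3.14].

## Interface

Orientations are given as a unit quaternion [x, y, z, w].
In Python, from station import state, read_camera, camera_info, job_done, tcp_to_grasp gives the robot as it stands. The module is installed in compiled form; this text tells all that it offers.
- The arm moves only by the tool servo_tool, never from a script. Its arguments are lists of equal length, an entry for each row: "grip": the closure in counts, from 0 (fully open) to 255 (shut); "offset": the shift along the tool's x, y, z in mm, a list of three; "twist": the turn, a rotation vector about the tool's x, y, z in rad, a list of three. In form: {"grip": [grip, ...], "offset": [[tx, ty, tz], ...], "twist": [[wx, wy, wz], ...]}. A call has 1 to 5 rows; each row is the pose to reach, as a shift and turn from the pose commanded when the call began, along the tool's axes at that moment; what a row does not reach only later rows make up. A row lasts 1/10 s, in which the tool goes at most 50 mm and 8.59 degrees, less where a joint would pass 70% of its speed; a pose out of reach is approached as far as the arm can. A call with a gripper value outside its range is refused whole. The fingers move at their own pace and stop on an object; "newtons" is the grip in N (left out, the last holds). Time passes only in rows, so rows that repeat a pose let the fingers close. It gives the time, the measured TCP pose, the force and the opening at its end, in the units of the state.
- state(): the state, without advancing time (a new reading comes with each control period).
- read_camera(name): name is "scene" or "side" or "wrist"; returns the picture (480x640x3 uint8, blue, green, red); there is no depth.
- camera_info(name): a dict with "fov_y" (degrees; the focal length in pixels is half the picture's height over the tangent of half this angle, whatever the lens; pixels are square), "cx", "cy" (the principal point, pixels), "k1" (the pictures are not rectified: a ray, as slopes to the right and down, at radius r is drawn at 1 + k1 r^2 times it, then the intrinsics apply), "world_to_cam" (4x4, takes a point from world to camera coordinates). Camera axes: x right, y down, z forward; pixel columns grow to the right and rows downward; lengths in mm; the calibration is good to about 2 mm. A picture is of the moment at which its call begins: read the wrist's pose just before it. camera_info takes no time and is no camera call; for the wrist camera it gives the pose at the moment of the call.
- job_done(): hands the job in, once; it reports no verdict.
The state is a dict: "time_s": time; "joint_pos": joint angles; "joint_vel": joint speeds; "joint_torque": joint torques, N m; "tool_pos": TCP position; "tool_rot": TCP orientation; "wrist_force": force on the tool from outside, world axes, zero at the start; "moment": the same for the moment, N m; "opening": finger opening in mm.
Only numpy, scipy, OpenCV 4.12 (cv2) and the standard library are available. Lean on these libraries where they do the work, as an engineer would, in place of code of your own. Each camera call takes 0.05 s, during which the arm holds its last target.

## Task

Fit the green-tabbed grating insert into the vegetable slicer: lift the spring clip until it stays up by itself, lay the insert softly on the bed and slide it between the rails under the clip until it is home against the blue end stop, leaning it gently on the stop for half a second so that you feel it bear, then lower the clip so that it holds the insert. Never force the insert, and leave the yellow-tabbed insert, cup, bowl, bottle and spatula where they are.

Things in the scene. Friction and masses are not known exactly. Their poses are not given: they have to be found in the camera images.
- slicer: Orange slicer bed fixed to the table, 100 wide (y), x from -170 (open entry end) to +120, black hand loop on to +181. Origin on the table; x = sliding direction, towards stop and clip. Bed flat at z 30. Steel rails x -35 to 75, inner faces y -34 and 34, tops z 40; flared lead-ins from x -35 to -61. Lay the insert on the open bed with its centre at x about -112, then slide +x along y 0.
- clip (a joint): Spring clip angle (rad), hinged about slicer y at point clip_hinge_axis: steel arm 14 wide over mid-channel, reaching 60 towards slicer -x, its foot 13 below the hinge line. 0 = down, foot 1 above the bare bed, blocking the channel; grows as it lifts; 1.25 = fully up. Over-centre: below 0.6 the spring drives it down (8 N at the nose at 0), above 0.6 up. On the insert it reads about 0.08.
- clip_hinge_axis (a point): Middle of the clip's hinge pin, at slicer local (85, 0, 44) mm; axes as the slicer's. Fixed.
- clip_knob (a point): Centre of the clip's black knob: lying cylinder 18 diameter, 16 long, axis along slicer y. Grip it from above by its flat ends; all below it is 14 wide or less, fingers can straddle it. It turns with the clip: at clip angle q it is at slicer x = 85 - 60 cos q + 26 sin q, y 0, z = 44 + 60 sin q + 26 cos q (mm), so 30 above the rail tops at 0.
- stop: Blue end-stop bar, rigid, 66 wide, 10 thick, 10 high, standing across the bed; its face lies anywhere from slicer x 45 to 55. Origin: middle of the lower edge of that face, on the bed; x = sliding direction, z up. The insert is home when its front edge touches the face. Poses are good to about 1 mm: finish by feel, slowly (8 mm/s), then lean on it with 4 to 8 N; over 20 N is ramming.
- insert: Loose grating insert, GREEN tab, large dark perforations: steel plate 100 (x) x 64 (y) x 6, 110 to 210 g. Origin at the centre of its underside, z up; front edge at x +50 goes to the stop. Finger tab: block 22 (x) x 16 (y), centred at x -30, y 0, its top 42 above the underside; grip it across y.
- spare: Loose insert with the YELLOW tab and small perforations, same shape and origin as the green one; leave it alone. The two may change places.
- cup: White open cup, 80 diameter, 95 high, loose; origin at centre of its underside. Leave alone.
- bowl: Steel mixing bowl, 190 diameter, 70 high, loose; origin at centre of its underside. Leave alone.
- bottle: Amber bottle with red cap, 60 diameter, 150 high, loose; origin at centre of its underside. Leave alone.
- spatula: Wooden-handled spatula lying flat, loose. Leave alone.

How it is judged (in metres and radians):
On the way, in this order (a step that is already met when the one before it is completed fails the run):
1. the clip is lifted over centre and stays up (angle above 1.0 rad) (value of joint clip above 1 rad), for 0.2 s.
2. with the clip up, the green insert lies flat in the channel pressed against the end stop with more than 1.5 N (contact force between insert and stop above 1.5 N and value of joint clip above 1 rad and angle between the x axis of insert and the x axis of stop, either way round below 0.06 rad and angle between insert's own z axis and vertical below 0.05 rad), for 0.1 s.
At the end, for the whole second after the job is handed in: The green insert lies flat on the bed between the rails, tab end towards the entry, its front edge within 2 mm of the stop face, the clip down on it (angle between 0.05 and 0.12 rad), everything at rest (x of insert in the frame of stop between -0.052 and -0.048 m and y of insert in the frame of stop between -0.004 and 0.004 m and z of insert in the frame of stop between -0.002 and 0.002 m and angle between the x axis of insert and the x axis of stop, either way round below 0.06 rad and angle between insert's own z axis and vertical below 0.04 rad and value of joint clip between 0.05 and 0.12 rad and linear speed of insert below 0.01 m/s); the robot touches nothing.
It fails at once if the insert is rammed or leaned against the end stop with more than 20 N (contact force between insert and stop above 20 N).
It fails at once if the insert is forced against the slicer's bed, rails or clip with more than 60 N (contact force between insert and slicer above 60 N).
It fails at once if the yellow-tabbed insert is moved more than 20 mm (distance of spare from where it was at the start of the episode above 0.02 m).
It fails at once if the cup, bowl, bottle or spatula is moved more than 30 mm (distance of any of cup, bowl, bottle, spatula from where it was at the start of the episode above 0.03 m).
It also fails if it takes over 69 s, if anything falls off the work surface, if the arm or the gripper's body presses on something with over 40 N, if the wrist force passes 120 N, or if a joint passes its speed limit or range.

## Working session

There is one attempt and no reset: what is moved stays moved. The work goes in short steps, Python scripts to look and compute and a tool call to move; the robot and the scene stay as the last step left them, time stands still between calls to the robot, and variables do not carry over. Pictures are saved under pics/ and viewed, and the job is handed in when it is done.

Besides the shell and the picture viewer there is one more tool, called after "Request:" by a JSON object that holds its "fn" and its "kwargs", one argument or row to a line. servo_tool: Moves the arm, as the interface text tells. Its arguments: {"type":"object","properties":{"grip":{"type":"array","items":{"type":"number"}},"offset":{"type":"array","items":{"type":"array","items":{"type":"number"}}},"twist":{"type":"array","items":{"type":"array","items":{"type":"number"}}},"newtons":{"type":"number"}},"required":["grip","offset","twist"]}

```bash
mkdir -p pics; python3 - <<'E'
from station import *
import cv2
print(state()); print(tcp_to_grasp)
for n in ("scene","side","wrist"):
    i=camera_info(n); print(n,i)
    cv2.imwrite(f"pics/{n}0.png",read_camera(n))
E
```

```text
{'time_s': 0.0, 'joint_pos': array([-0.07669643,  0.60010964, -0.00253778,  1.60013996,  0.00177794,
        0.94290671, -0.07980014]), 'joint_vel': array([ 0.00066581, -0.0006562 ,  0.00098166, -0.00072781, -0.00016803,
        0.00081084,  0.00181549]), 'joint_torque': array([-9.47821900e-04, -7.76440001e+01,  1.56451017e+00, -2.58004493e+01,
        1.21808253e-02,  8.94789293e-03,  3.55701900e-05]), 'tool_pos': array([ 7.24520292e+02, -1.74747924e-02,  2.30424616e+02]), 'tool_rot': array([ 7.07152003e-01, -5.36974697e-04, -5.63370579e-04, -7.07061128e-01]), 'wrist_force': array([0.27498674, 0.04483846, 0.12034963]), 'moment': array([0.01552107, 0.01811509, 0.00674946]), 'opening': 85.54954987588555}
18.700000000000003
scene {'fov_y': 46.19832148314087, 'cx': 319.67225565752904, 'cy': 246.44497348425762, 'k1': -0.02712227263662129, 'world_to_cam': array([[ 7.13348734e-01,  7.00795893e-01, -4.32444178e-03,
        -3.75264102e+02],
       [ 4.27579086e-01, -4.40110468e-01, -7.89606802e-01,
        -1.54205563e+02],
       [-5.55256436e-01,  5.61415971e-01, -6.13597912e-01,
        
[... 348 characters left out ...]
.25142488e-01, -7.77692425e-01,
         8.03204221e+01],
       [ 7.80967472e-02, -7.73765098e-01, -6.28640176e-01,
         9.51874237e+02],
       [ 0.00000000e+00,  0.00000000e+00,  0.00000000e+00,
         1.00000000e+00]])}
wrist {'fov_y': 68.4331513541307, 'cx': 319.0631495242057, 'cy': 242.7205452423873, 'k1': -0.014918159764480575, 'world_to_cam': array([[ 9.99997842e-01,  5.93313771e-04, -1.99072840e-03,
        -7.24643685e+02],
       [ 1.10295464e-03, -9.63748406e-01,  2.66810408e-01,
        -3.59001074e+01],
       [-1.76025904e-03, -2.66812028e-01, -9.63746981e-01,
         3.78799992e+02],
       [ 0.00000000e+00,  0.00000000e+00,  0.00000000e+00,
         1.00000000e+00]])}
```

View pics/scene0.png

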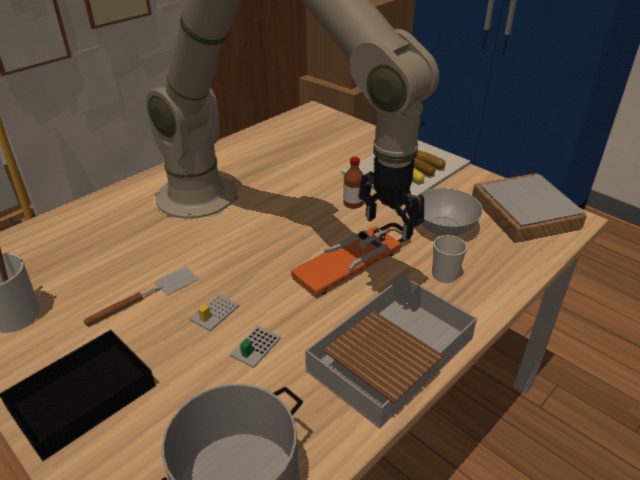

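View pics/side0.png

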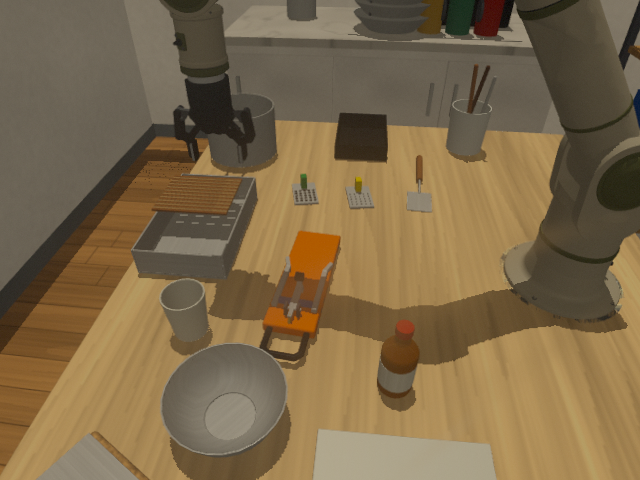

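View pics/wrist0.png

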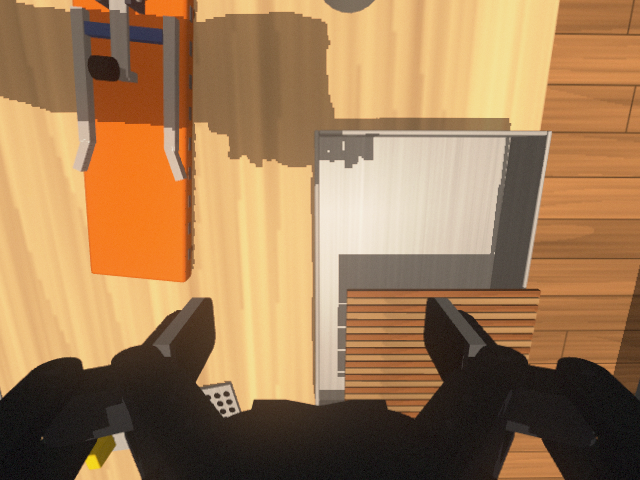

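The wrist view shows the slicer's entry edge near (90,272)-(185,282), the rails, the clip knob at (103,67) and the stop at row 30. The scene and side views show the green tab at about (246,348) in scene and (304,181) in side. Next I'll measure these.

```bash
cat > h.py <<'E'
import numpy as np, cv2
from station import *
def K(i):
    f=240/np.tan(np.radians(i["fov_y"]/2)); return np.array([[f,0,i["cx"]],[0,f,i["cy"]],[0,0,1.]])
def D(i): return np.array([i["k1"],0,0,0,0.])
def proj(i,P):
    W=i["world_to_cam"]; P=np.asarray(P,float).reshape(-1,3)
    return cv2.projectPoints(P,cv2.Rodrigues(W[:3,:3])[0],W[:3,3].copy(),K(i),D(i))[0].reshape(-1,2)
def rays(i,uv):
    n=cv2.undistortPoints(np.asarray(uv,float).reshape(-1,1,2),K(i),D(i)).reshape(-1,2)
    W=i["world_to_cam"];R=W[:3,:3]
    d=np.c_[n,np.ones(len(n))]@R; c=-R.T@W[:3,3]
    return c,d
def onz(i,uv,z):
    c,d=rays(i,uv); return c+d*((z-c[2])/d[:,2])[:,None]
def snap(n,f):
    i=camera_info(n); im=read_camera(n); cv2.imwrite(f"pics/{f}.png",im); return i,im
def blobs(im,lo,hi,minA=15):
    m=cv2.inRange(cv2.cvtColor(im,cv2.COLOR_BGR2HSV),lo,hi)
    n,l,s,c=cv2.connectedComponentsWithStats(m)
    return [(s[k,4],s[k,:4].tolist(),c[k].round(1).tolist()) for k in range(1,n) if s[k,4]>=minA],m,l
E
python3 - <<'E'
from h import *
for n in ("scene","side","wrist"):
    im=cv2.imread(f"pics/{n}0.png"); i=camera_info(n)
    for nm,lo,hi in (("green",(50,90,30),(85,255,255)),("yellow",(24,180,90),(34,255,255)),("blue",(110,80,30),(130,255,255)),("orange",(5,210,120),(14,255,255))):
        b,m,l=blobs(im,lo,hi,12)
        print(n,nm,[x for x in b][:6])
        if nm in("green","yellow"):
            for x in b: print("   z36",onz(i,[x[2]],33).round(1))
w=camera_info("wrist")
print(onz(w,[[90,272],[185,282]],30).round(1), "knob",onz(w,[[103,67]],70).round(1))
# crops
s=cv2.imread("pics/scene0.png"); cv2.imwrite("pics/sc1.png",cv2.resize(s[180:380,170:440],None,fx=2.9,fy=2.9,interpolation=cv2.INTER_CUBIC))
s=cv2.imread("pics/side0.png"); cv2.imwrite("pics/si1.png",cv2.resize(s[160:370,240:450],None,fx=2.8,fy=2.8,interpolation=cv2.INTER_CUBIC))
E
```

```text
scene green [(np.int32(157), [241, 339, 12, 18], [246.2, 347.6])]
   z36 [[ 607.  -302.2   33. ]]
scene yellow []
scene blue []
scene orange []
side green [(np.int32(666), [446, 0, 29, 35], [460.2, 14.9])]
   z36 [[ -148.8 -2455.6    33. ]]
side yellow [(np.int32(54), [356, 177, 6, 14], [358.3, 182.3])]
   z36 [[ 450.2 -293.3   33. ]]
side blue []
side orange [(np.int32(82), [264, 307, 15, 19], [270.0, 316.0]), (np.int32(15), [276, 308, 7, 5], [278.9, 309.6]), (np.int32(13), [272, 324, 8, 4], [275.1, 325.2]), (np.int32(49), [281, 326, 34, 7], [296.0, 329.2])]
wrist green []
wrist yellow [(np.int32(138), [86, 453, 14, 16], [92.0, 462.2])]
   z36 [[ 446.  -307.4   33. ]]
wrist blue [(np.int32(127), [87, 23, 22, 13], [98.7, 30.1]), (np.int32(135), [130, 27, 31, 14], [140.0, 34.4])]
wrist orange [(np.int32(352), [73, 0, 36, 22], [92.8, 8.0]), (np.int32(1827), [130, 0, 61, 171], [171.0, 49.5]), (np.int32(225), [91, 38, 19, 18], [100.3, 46.9]), (np.int32(17117), [85, 42, 103, 240], [134.7, 181.9])]
[[486.3 -60.   30. ]
 [584.8 -70.9  30. ]] knob [[553.9 127.   70. ]]
```

View pics/sc1.png

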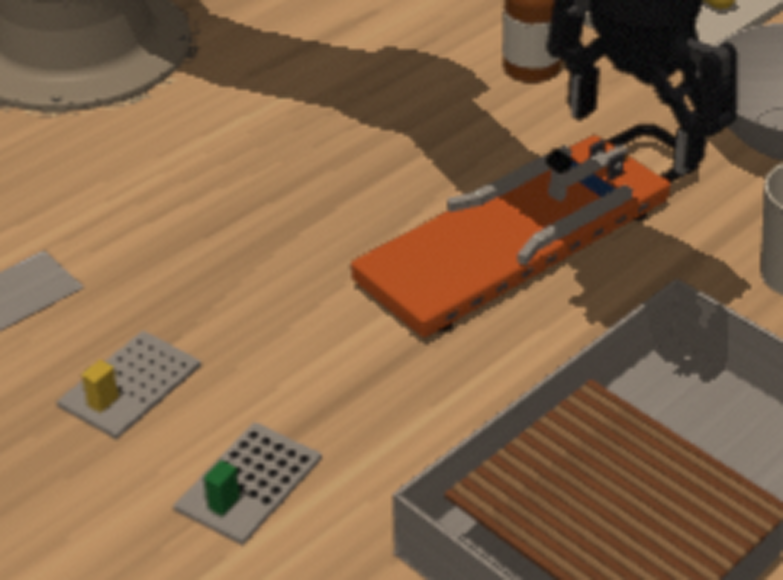

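View pics/si1.png

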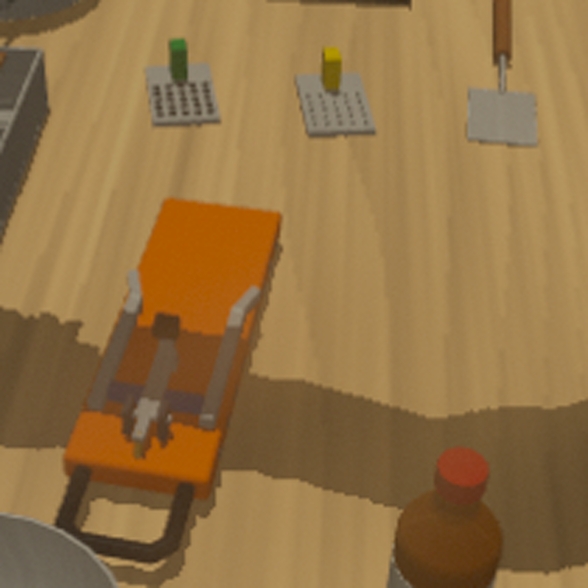

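Request:
{"fn": "servo_tool", "kwargs": {
  "grip": [0,0,0,0,0],
  "offset": [
    [-43,0,10],
    [-86,0,20],
    [-129,0,30],
    [-172,0,40],
    [-172,0,40]
  ],
  "twist": [
    [0,0.025,0],
    [0,0.05,0],
    [0,0.075,0],
    [0,0.1,0],
    [0,0.1,0]
  ]
}}

```text
time_s: 0.65
tool_pos: [547.1, 41.0, 231.1]
tool_rot: [0.706, -0.036, 0.033, -0.706]
wrist_force: [0.5, -1.1, 0.8]
opening: 85.5
```

```bash
python3 - <<'E'
from h import *
s=state(); print(s["tool_pos"],s["tool_rot"])
i,im=snap("wrist","w1")
for nm,lo,hi in (("blue",(110,80,30),(130,255,255)),("green",(50,90,30),(85,255,255))):
    print(nm,blobs(im,lo,hi,12)[0])
E
```

```text
[547.104644    41.03411884 231.11252204] [ 0.706323   -0.03646524  0.0331352  -0.70617289]
blue [(np.int32(75), [282, 77, 14, 11], [287.6, 82.2]), (np.int32(340), [328, 77, 29, 12], [341.7, 82.5])]
green []
```

View pics/w1.png

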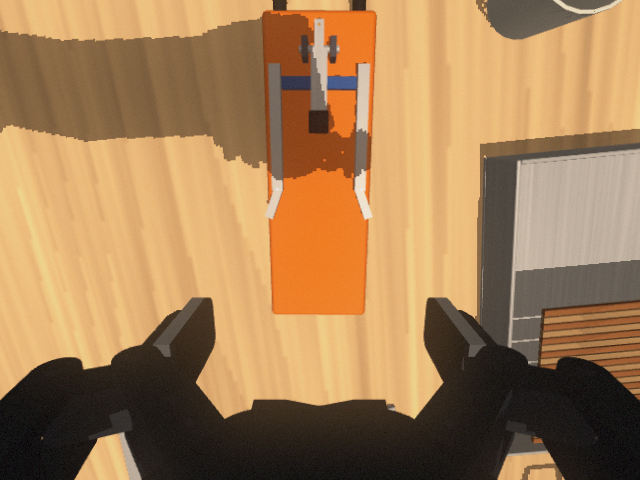

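The slicer is now nearly straight in the wrist view. The entry edge is at row 314 (columns 272-364), the far end at row 11, the knob at (318,121) and the stop bar at row 83.

```bash
python3 - <<'E'
from h import *
import h
im=cv2.imread("pics/w1.png"); i=camera_info("wrist")
hsv=cv2.cvtColor(im,cv2.COLOR_BGR2HSV)
m=cv2.inRange(hsv,(3,190,60),(18,255,255))
for r in (20,30,230,250,270,300,306): 
    c=np.where(m[r,200:420])[0]+200; print(r,c.min(),c.max())
for c in (280,320,355):
    r=np.where(m[200:340,c])[0]+200; print("col",c,r.max(), np.where(m[:60,c])[0].min())
L=onz(i,[[272.0,314.5],[365,314.5],[270.5,240],[367.5,240],[263,12],[376.5,12]],30); print(L.round(1))
for a,b in ((0,1),(4,0),(5,1),(4,5)): print(np.linalg.norm(L[a]-L[b]).round(1), np.degrees(np.arctan2(*(L[a]-L[b])[:2])).round(2))
print("knob",onz(i,[[318,121]],72).round(1), onz(i,[[318,111],[318,132],[309,111],[328,111]],79))
print("stop top",onz(i,[[287,77],[287,90],[345,90]],40))
print("rail tops",onz(i,[[283,130],[356,130],[283,170],[356,170]],40))
cv2.imwrite("pics/w1c.png",cv2.resize(im[0:230,240:400],None,fx=2.6,fy=2.6,interpolation=cv2.INTER_CUBIC))
E
```

```text
20 263 375
30 263 375
230 270 367
250 271 366
270 271 365
300 272 364
306 273 363
col 280 313 10
col 320 313 11
col 355 313 11
[[490.  -62.3  30. ]
 [589.4 -72.   30. ]
 [499.5  20.   30. ]
 [597.1  10.5  30. ]
 [520.1 222.5  30. ]
 [617.5 212.9  30. ]]
99.9 -84.45
286.5 6.04
286.3 5.64
97.9 -84.37
knob [[558.5 126.2  72. ]] [[559.19718665 133.19102131  79.        ]
 [557.63741951 117.41119934  79.        ]
 [552.13481439 133.88589995  79.        ]
 [567.04374503 132.42124158  79.        ]]
stop top [[535.18932078 167.17731489  40.        ]
 [533.91590898 156.68102546  40.        ]
 [584.71555146 151.68116739  40.        ]]
rail tops [[526.2484162  123.59298345  40.        ]
 [591.95947313 117.14507714  40.        ]
 [521.83903343  88.27834953  40.        ]
 [589.44776601  81.6568392   40.        ]]
```

View pics/w1c.png

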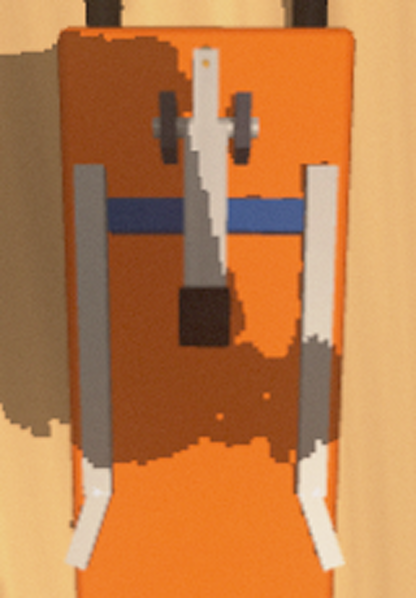

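Request:
{"fn": "servo_tool", "kwargs": {
  "grip": [0,0,0,0,0],
  "offset": [
    [1,25,25],
    [2,50,55],
    [3,80,84],
    [4,105,85],
    [4,120,85]
  ],
  "twist": [
    [0,0.003,0],
    [0,0.003,0],
    [0,0.003,0],
    [0,0.003,0],
    [0,0.003,0]
  ]
}}

```text
time_s: 1.2
tool_pos: [566.2, 125.4, 108.9]
tool_rot: [0.706, -0.036, 0.035, -0.706]
wrist_force: [-0.2, 0.7, 0.6]
opening: 85.3
```

```bash
python3 - <<'E'
from h import *
s=state(); print(s["tool_pos"],s["tool_rot"])
i,im=snap("wrist","w2")
snap("side","s2")
s=cv2.imread("pics/s2.png"); cv2.imwrite("pics/s2c.png",cv2.resize(s[160:370,200:450],None,fx=2.8,fy=2.8,interpolation=cv2.INTER_CUBIC))
E
```

```text
[566.2257232  125.36194274 108.88291034] [ 0.70629057 -0.03609325  0.0352893  -0.70612009]
```

View pics/w2.png

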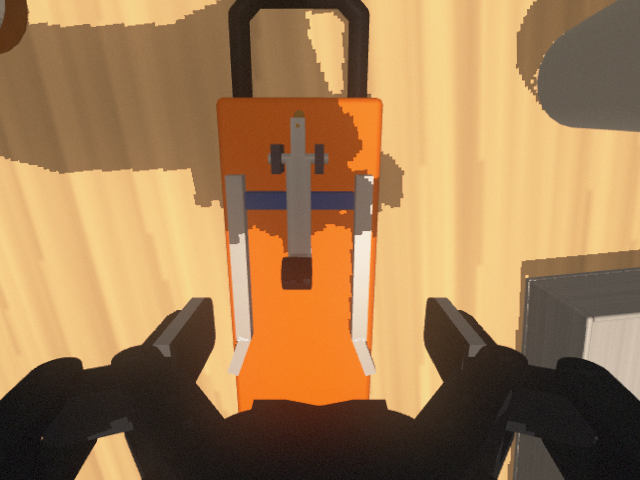

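View pics/s2c.png

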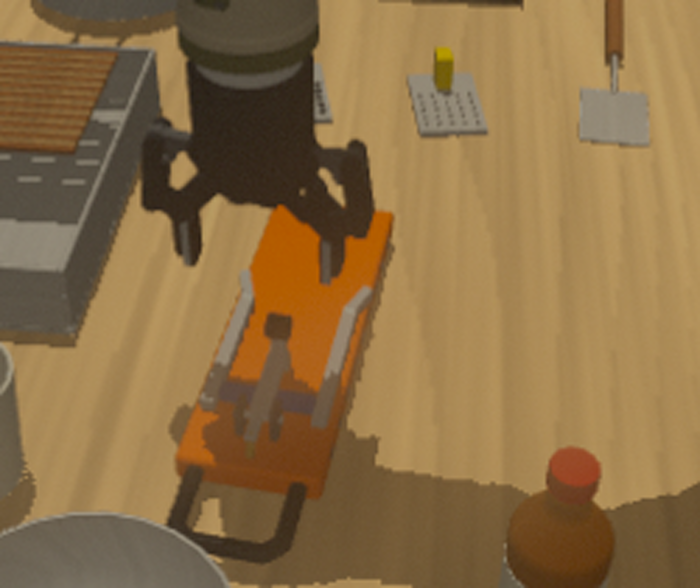

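The picture's pose and the pose I used may differ, because the arm was still settling. I'll measure again now that it's still.

```bash
cat >> h.py <<'E'
import pickle
def snap(n,f):
    i=camera_info(n); im=read_camera(n); cv2.imwrite(f"pics/{f}.png",im); pickle.dump(i,open(f"pics/{f}.pkl","wb")); return i,im
E
python3 - <<'E'
from h import *
s=state(); print(s["time_s"],s["tool_pos"])
i,im=snap("wrist","w3"); s=state(); print(s["tool_pos"],s["joint_vel"].round(3))
hsv=cv2.cvtColor(im,cv2.COLOR_BGR2HSV)
m=cv2.inRange(hsv,(3,190,60),(18,255,255))
for r in (110,120,240,330,380,390): 
    c=np.where(m[r,200:420])[0]+200; print(r,c.min(),c.max())
for c in (250,340,360): print(c,np.where(m[60:,c])[0].min()+60)
kn=cv2.inRange(hsv,(0,0,0),(180,255,60))[240:300,260:330]
n,l,st,ce=cv2.connectedComponentsWithStats(kn); print(st[1:],ce[1:])
E
```

```text
1.3 [565.52961184 124.07556868 108.86704819]
[565.98487971 123.90725756 110.19869196] [ 0.005 -0.037  0.004 -0.007 -0.001  0.011 -0.001]
110 218 382
120 219 382
240 228 376
330 234 372
380 238 370
390 239 369
250 95
340 95
360 95
[] []
```

View pics/w3.png

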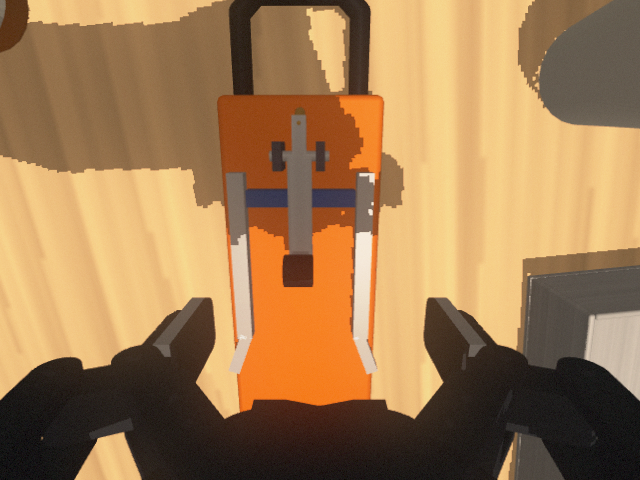

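The knob is at columns 284-313, rows 254-287. The stop's near edge is at row 207 and the bed's far edge at row 95.

```bash
python3 - <<'E'
from h import *
i=pickle.load(open("pics/w3.pkl","rb"))
L=onz(i,[[218.0,110],[383,110],[228,240],[377,240],[238.5,385],[370,385],[250,95.],[360,95.]],30); print(L.round(1))
mid=(L[0:6:2]+L[1:6:2])/2; print(mid)
print([np.arctan2(*(L[4+k]-L[k])[:2]).round(4) for k in (0,1)], np.linalg.norm(L[0]-L[1]),np.linalg.norm(L[4]-L[5]))
d=np.array([np.sin(.1018),np.cos(.1018)]);n=np.array([-d[1],d[0]])
print("far along d",(L[6:,:2]@d), "mid lateral",mid[:,:2]@n)
k=onz(i,[[284,254],[313.5,254],[284,287],[313.5,287]],79)
print("knob",k, k[:,:2]@d,k[:,:2]@n)
st=onz(i,[[270,207.5],[340,207.5],[270,190],[340,190]],40); print("stop",st[:,:2]@d)
print("tcp",state()["tool_pos"],state()["tool_pos"][:2]@d,state()["tool_pos"][:2]@n)
E
```

```text
[[515.1 216.7  30. ]
 [612.2 206.7  30. ]
 [507.6 137.3  30. ]
 [604.  127.6  30. ]
 [496.2  27.2  30. ]
 [592.6  17.7  30. ]
 [535.3 222.9  30. ]
 [599.3 216.3  30. ]]
[[563.69154092 211.68624856  30.        ]
 [555.78576983 132.44509962  30.        ]
 [544.39422788  22.4460234   30.        ]]
[np.float64(-3.0419), np.float64(-3.038)] 97.60195797968015 96.8531136960259
far along d [276.15667317 276.08402031] mid lateral [-539.26076846 -539.44874995 -539.29475856]
knob [[549.45675612 138.92302592  79.        ]
 [564.48857753 137.40192744  79.        ]
 [547.11886382 120.88408547  79.        ]
 [562.56072922 119.33002151  79.        ]] [194.04193808 194.0563123  175.85880129 175.88205111] [-532.49418799 -547.60276797 -532.00159331 -547.5214445 ]
stop [211.31804345 211.32998011 221.88786405 221.88986305]
tcp [565.98487971 123.90725756 110.19869196] 180.78356690160206 -550.4627094261105
```

Request:
{"fn": "servo_tool", "kwargs": {
  "grip": [0,0,0,60,100],
  "offset": [
    [-6,15,1],
    [-11,30,1],
    [-11,47,1],
    [-11,58,1],
    [-11,58,1]
  ],
  "twist": [
    [0,0,0],
    [0,0,0],
    [0,0,0],
    [0,0,0],
    [0,0,0]
  ],
  "newtons": 25
}}

```text
time_s: 1.85
tool_pos: [554.9, 126.0, 52.8]
tool_rot: [0.706, -0.037, 0.036, -0.706]
wrist_force: [0.5, -0.4, 0.5]
opening: 59.0
```

```bash
python3 - <<'E'
from h import *
i,im=snap("wrist","w4");i,im=snap("wrist","w4"); s=state(); print(s["tool_pos"],s["wrist_force"],s["opening"])
E
```

```text
[555.316383   126.15899535  53.8245352 ] [0.69523784 0.09565449 1.17602197] 52.20525449463918
```

View pics/w4.png

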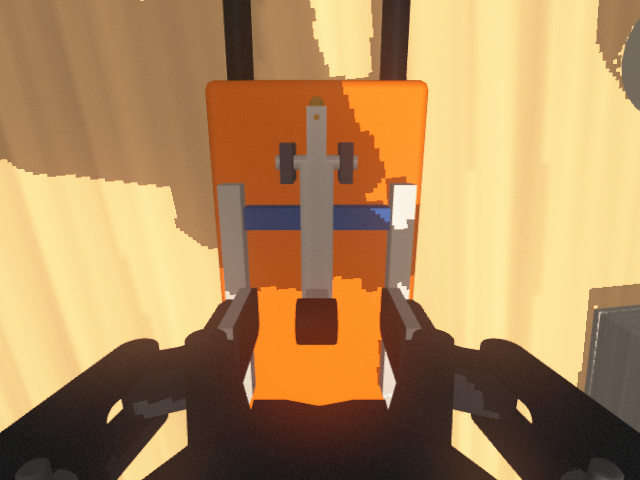

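The knob sits centred between the pads (column 317). Closing now.

Request:
{"fn": "servo_tool", "kwargs": {
  "grip": [255,255,255,255,255],
  "offset": [
    [0,0,0],
    [0,0,0],
    [0,0,0],
    [0,0,0],
    [0,0,0]
  ],
  "twist": [
    [0,0,0],
    [0,0,0],
    [0,0,0],
    [0,0,0],
    [0,0,0]
  ],
  "newtons": 40
}}

```text
time_s: 2.45
tool_pos: [554.2, 126.4, 54.0]
tool_rot: [-0.706, 0.036, -0.036, 0.706]
wrist_force: [-3.3, 0.2, 6.6]
opening: 15.0
```

```bash
python3 - <<'E'
import numpy as np
for q in np.arange(0,1.26,.12):
    print(round(q,2),"up",round(60*np.sin(q)+26*np.cos(q)-26,1),"fwd",round(60-60*np.cos(q)+26*np.sin(q),1))
E
```

```text
0.0 up 0.0 fwd 0.0
0.12 up 7.0 fwd 3.5
0.24 up 13.5 fwd 7.9
0.36 up 19.5 fwd 13.0
0.48 up 24.8 fwd 18.8
0.6 up 29.3 fwd 25.2
0.72 up 33.1 fwd 32.0
0.84 up 36.0 fwd 39.3
0.96 up 38.1 fwd 46.9
1.08 up 39.2 fwd 54.7
1.2 up 39.3 fwd 62.5
```

Request:
{"fn": "servo_tool", "kwargs": {
  "grip": [255,255,255,255,255],
  "offset": [
    [0,-7,3.5],
    [0,-13.5,8],
    [0,-19.5,13],
    [0,-25,19],
    [0,-29.5,25]
  ],
  "twist": [
    [0,0,0],
    [0,0,0],
    [0,0,0],
    [0,0,0],
    [0,0,0]
  ]
}}

```text
time_s: 2.95
tool_pos: [556.6, 150.7, 83.2]
tool_rot: [0.707, -0.037, 0.036, -0.706]
wrist_force: [-0.2, -4.4, -9.2]
opening: 15.0
```

Request:
{"fn": "servo_tool", "kwargs": {
  "grip": [255,255,255,255,255],
  "offset": [
    [0,-3.5,7],
    [0,-6.5,14],
    [0,-8.5,22],
    [0,-9.5,29.5],
    [0,-10,37]
  ],
  "twist": [
    [0,0,0],
    [0,0,0],
    [0,0,0],
    [0,0,0],
    [0,0,0]
  ]
}}

```text
time_s: 3.45
tool_pos: [560.7, 189.5, 93.7]
tool_rot: [-0.706, 0.036, -0.036, 0.707]
wrist_force: [-3.7, 1.0, 2.4]
opening: 14.8
```

```bash
python3 - <<'E'
from h import *
i,im=snap("wrist","w5");i,im=snap("side","s5"); s=state(); print(s["tool_pos"],s["wrist_force"],s["opening"])
cv2.imwrite("pics/s5c.png",cv2.resize(im[160:370,200:450],None,fx=2.8,fy=2.8,interpolation=cv2.INTER_CUBIC))
E
```

```text
[560.94946325 191.14872719  93.56883361] [-6.58268412  2.68829478  8.73747733] 14.98043358747734
```

View pics/w5.png

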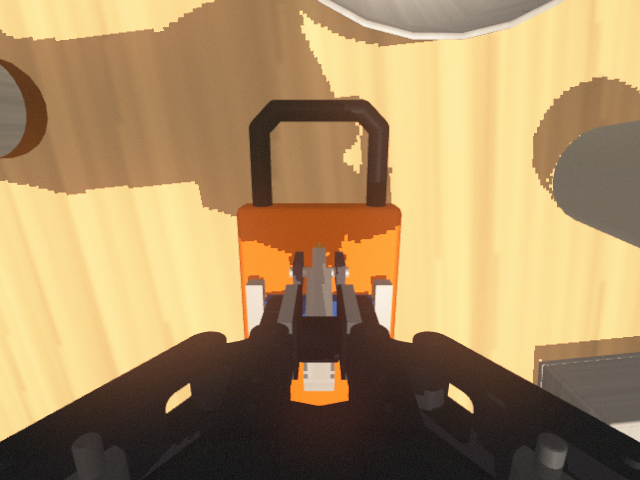

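View pics/s5c.png

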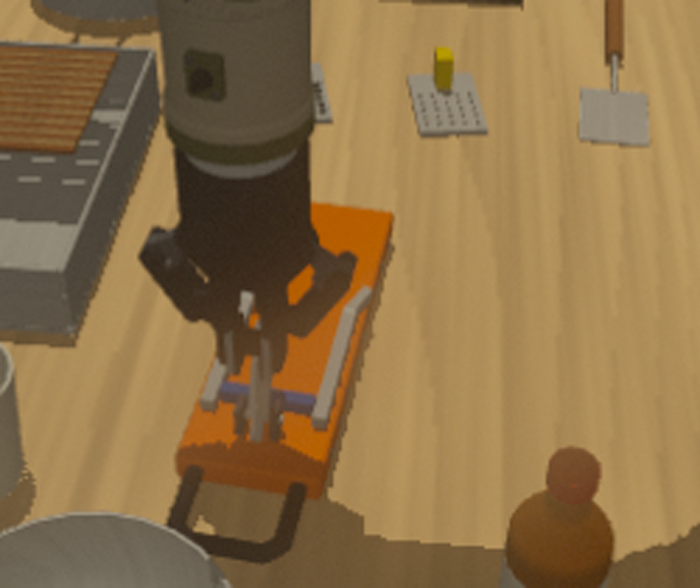

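The clip is up and gripped near 1.2 rad. I'll release it and rise.

Request:
{"fn": "servo_tool", "kwargs": {
  "grip": [120,0,0,0,0],
  "offset": [
    [0,0,0],
    [0,0,0],
    [0,0,0],
    [0,-40,0],
    [0,-80,0]
  ],
  "twist": [
    [0,0,0],
    [0,0,0],
    [0,0,0],
    [0,0,0],
    [0,0,0]
  ]
}}

```text
time_s: 4.05
tool_pos: [560.7, 187.5, 172.6]
tool_rot: [0.707, -0.037, 0.036, -0.706]
wrist_force: [1.4, 0.8, 0.5]
opening: 84.8
```

Request:
{"fn": "servo_tool", "kwargs": {
  "grip": [0,0,0,0,0],
  "offset": [
    [0,-40,-20],
    [0,-50,-70],
    [0,-50,-120],
    [0,-50,-170],
    [0,-50,-220]
  ],
  "twist": [
    [0,0,0],
    [0,0,0],
    [0,0,0],
    [0,0,0],
    [0,0,0]
  ]
}}

```text
time_s: 4.55
tool_pos: [538.4, -32.0, 223.2]
tool_rot: [0.706, -0.036, 0.037, -0.706]
wrist_force: [0.9, 0.1, -0.3]
opening: 85.5
```

Request:
{"fn": "servo_tool", "kwargs": {
  "grip": [0,0,0,0,0],
  "offset": [
    [25,0,-50],
    [45,0,-100],
    [62,0,-140],
    [62,0,-140],
    [62,0,-140]
  ],
  "twist": [
    [0,0,0],
    [0,0,0],
    [0,0,0],
    [0,0,0],
    [0,0,0]
  ]
}}

```text
time_s: 5.05
tool_pos: [585.6, -177.6, 222.4]
tool_rot: [0.706, -0.038, 0.038, -0.706]
wrist_force: [0.4, 1.0, 0.2]
opening: 85.6
```

```bash
python3 - <<'E'
from h import *
i,im=snap("wrist","w6");i,im=snap("wrist","w6"); s=state(); print(s["tool_pos"],s["tool_rot"],s["wrist_force"],s["opening"],s["joint_vel"].round(3))
i,im=snap("side","s6")
cv2.imwrite("pics/s6c.png",cv2.resize(im[160:370,200:450],None,fx=2.8,fy=2.8,interpolation=cv2.INTER_CUBIC))
E
```

```text
[ 585.52988528 -174.39410532  222.51548922] [-0.70591855  0.03631197 -0.03595531  0.7064472 ] [-0.16516211 -0.19528551  0.1936832 ] 85.0719957659536 [-0.02  -0.008 -0.006  0.008 -0.001  0.    -0.   ]
```

View pics/w6.png

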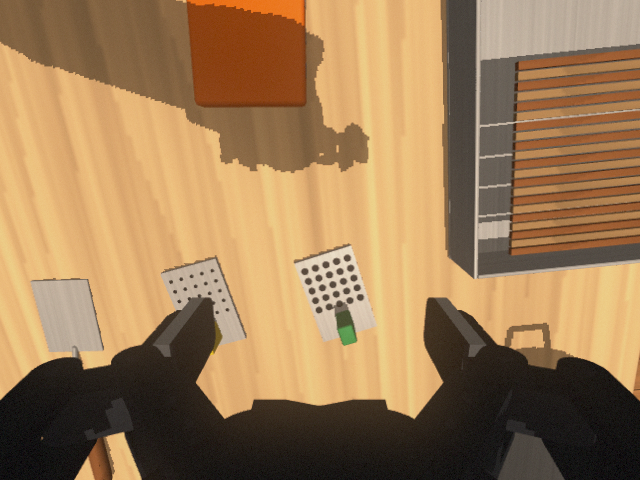

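View pics/s6c.png

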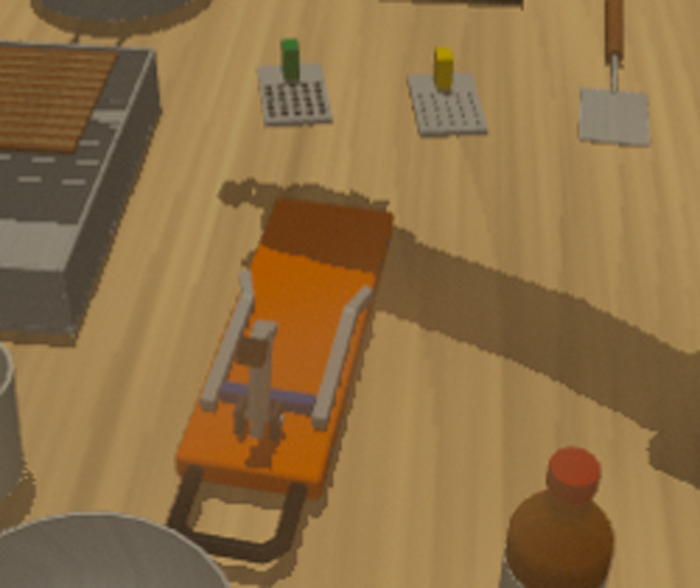

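The clip stays up. The wrist view shows the green insert with its front edge at (295,262)-(350,245) and its tab end near (322,342)-(375,328). The slicer entry edge is at row 105.

```bash
python3 - <<'E'
from h import *
im=cv2.imread("pics/w6.png"); i=pickle.load(open("pics/w6.pkl","rb"))
hsv=cv2.cvtColor(im,cv2.COLOR_BGR2HSV)
roi=np.zeros(im.shape[:2],np.uint8); roi[230:360,280:400]=255
m=cv2.inRange(hsv,(0,0,95),(180,60,255))&roi
m=cv2.morphologyEx(m,cv2.MORPH_CLOSE,np.ones((9,9)))
c=max(cv2.findContours(m,0,2)[0],key=cv2.contourArea); print(cv2.contourArea(c),cv2.minAreaRect(c))
b=cv2.boxPoints(cv2.minAreaRect(c)); print(b)
P=onz(i,b,6); print(P.round(1),[np.linalg.norm(P[k]-P[k-1]).round(1) for k in range(4)])
ap=cv2.approxPolyDP(c,5,True).reshape(-1,2);print(ap.tolist()); print(onz(i,ap,6).round(1).tolist())
bl,gm,_=blobs(im,(50,120,30),(85,255,255)); print(bl)
g=max(cv2.findContours(gm,0,2)[0],key=cv2.contourArea); gb=cv2.boxPoints(cv2.minAreaRect(g)); print(gb.tolist(),onz(i,gb,42).round(1).tolist())
print("entry",onz(i,[[195,104.5],[306,106.5]],30).round(1))
cv2.imwrite("pics/w6c.png",cv2.resize(im[230:360,270:400],None,fx=5,fy=5,interpolation=cv2.INTER_CUBIC))
E
```

```text
4269.5 ((335.2938232421875, 293.8641662597656), (84.55599975585938, 58.84727478027344), 72.0308609008789)
[[294.26242 262.7257 ]
 [350.2393  244.57104]
 [376.32523 325.00262]
 [320.34836 343.1573 ]]
[[ 553.8 -227.2    6. ]
 [ 615.1 -213.2    6. ]
 [ 636.9 -310.4    6. ]
 [ 571.7 -326.8    6. ]] [np.float64(101.3), np.float64(62.9), np.float64(99.6), np.float64(67.3)]
[[349, 245], [295, 263], [324, 340], [339, 336], [340, 310], [350, 312], [355, 331], [375, 325]]
[[613.8, -213.5, 6.0], [554.5, -227.6, 6.0], [576.2, -323.2, 6.0], [593.7, -319.9, 6.0], [597.7, -287.6, 6.0], [608.6, -291.2, 6.0], [612.4, -315.4, 6.0], [635.4, -310.2, 6.0]]
[(np.int32(155), [338, 327, 18, 18], [346.6, 336.7])]
[[337.6999816894531, 329.1000061035156], [350.8999938964844, 324.6999816894531], [356.3000183105469, 340.8999938964844], [343.1000061035156, 345.3000183105469]] [[593.1, -290.7, 42.0], [606.9, -287.2, 42.0], [610.9, -306.2, 42.0], [597.0, -309.9, 42.0]]
entry [[486.3 -62.4  30. ]
 [584.7 -74.6  30. ]]
```

View pics/w6c.png

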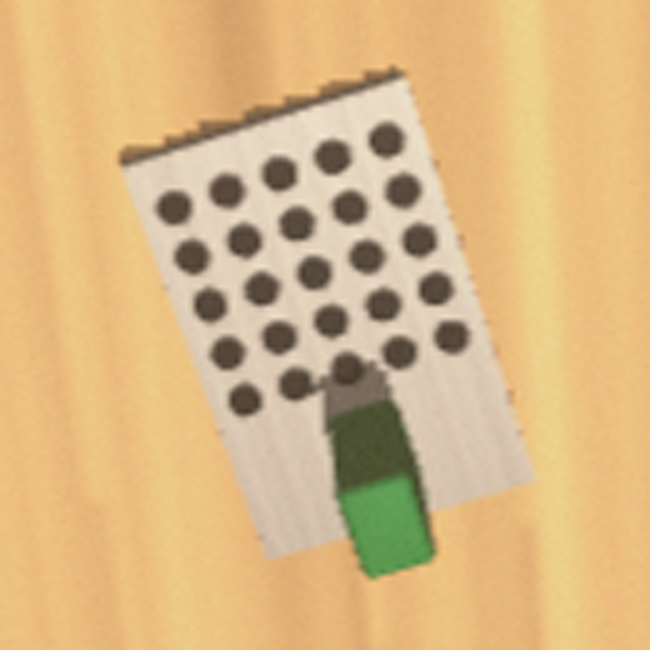

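Request:
{"fn": "servo_tool", "kwargs": {
  "grip": [0,0,0,0,0],
  "offset": [
    [10,20,-40],
    [20,50,-80],
    [28,85,-122],
    [28,120,-122],
    [28,150,-122]
  ],
  "twist": [
    [0,-0.1,0],
    [0,-0.2,0],
    [0,-0.311,0],
    [0,-0.311,0],
    [0,-0.311,0]
  ]
}}

```text
time_s: 5.7
tool_pos: [600.5, -300.1, 70.9]
tool_rot: [-0.703, -0.073, 0.073, 0.703]
wrist_force: [-0.3, -0.1, -0.2]
opening: 85.1
```

```bash
python3 - <<'E'
from h import *
i,im=snap("wrist","w7");i,im=snap("wrist","w7"); s=state(); print(s["tool_pos"],s["tool_rot"],s["wrist_force"])
bl,gm,_=blobs(im,(50,120,30),(85,255,255)); print(bl)
from scipy.spatial.transform import Rotation as R
r=R.from_quat(s["tool_rot"]).as_matrix(); print(r.round(3))
g=max(cv2.findContours(gm,0,2)[0],key=cv2.contourArea); gb=cv2.boxPoints(cv2.minAreaRect(g)); P=onz(i,gb,42); print(gb.tolist(),P.round(1).tolist(),P.mean(0))
E
```

```text
[ 599.03566366 -297.12047601   68.87533433] [-0.70179114 -0.07199005  0.07612535  0.70463577] [-0.15335669  0.33494802  0.76933631]
[(np.int32(89), [314, 293, 25, 11], [329.4, 299.7])]
[[ 0.978 -0.006 -0.208]
 [ 0.208  0.003  0.978]
 [-0.005 -1.     0.005]]
[[313.0588684082031, 299.23529052734375], [338.0000305175781, 293.0], [340.1764831542969, 301.70587158203125], [315.2353210449219, 307.941162109375]] [[597.8, -307.5, 42.0], [609.6, -301.5, 42.0], [611.7, -305.9, 42.0], [599.9, -312.1, 42.0]] [ 604.74559414 -306.74560251   42.        ]
```

View pics/w7.png

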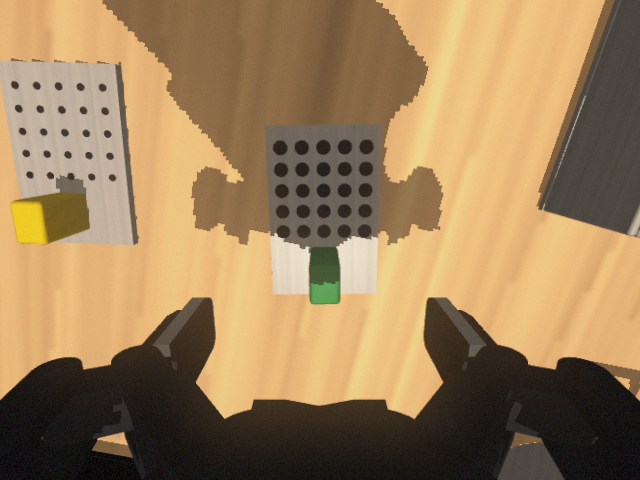

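The tab's top face is about (310-340, 280-304), and the insert lies square to the tool.

```bash
python3 - <<'E'
from h import *
i=pickle.load(open("pics/w7.pkl","rb"))
P=onz(i,[[310,280],[340,280],[311,304],[340,304],[325,291.5]],42); print(P.round(1)); 
Q=onz(i,[[266,126],[381,125],[273,294],[377,293]],6); print(Q.round(1),Q.mean(0)); u=(Q[0]+Q[1]-Q[2]-Q[3])/2;print(u, u/np.linalg.norm(u))
u/=np.linalg.norm(u); print("tab from plate", Q.mean(0)-30*u, state()["tool_pos"])
E
```

```text
[[ 594.1 -297.5   42. ]
 [ 609.  -294.3   42. ]
 [ 597.3 -310.4   42. ]
 [ 611.9 -307.2   42. ]
 [ 602.9 -302.    42. ]]
[[ 554.  -228.1    6. ]
 [ 615.7 -214.5    6. ]
 [ 575.2 -325.4    6. ]
 [ 638.3 -311.1    6. ]] [ 595.80440598 -269.80386471    6.        ]
[-21.90358005  96.95602761   0.        ] [-0.22035931  0.97541877  0.        ]
tab from plate [ 602.41518521 -299.06642779    6.        ] [ 599.03566366 -297.12047601   68.87533433]
```

Request:
{"fn": "servo_tool", "kwargs": {
  "grip": [0,0,0,0,0],
  "offset": [
    [1.5,15,-1],
    [2.5,30,-2],
    [2.5,45,-2.5],
    [2.5,55,-2.5],
    [2.5,55,-2.5]
  ],
  "twist": [
    [0,0,0],
    [0,0,0],
    [0,0,0],
    [0,0,0],
    [0,0,0]
  ]
}}

```text
time_s: 6.3
tool_pos: [603.3, -301.2, 16.3]
tool_rot: [-0.703, -0.073, 0.074, 0.704]
wrist_force: [0.1, -0.1, 0.6]
opening: 85.6
```

Request:
{"fn": "servo_tool", "kwargs": {
  "grip": [80,80,120,120,120],
  "offset": [
    [0,0,0],
    [0,0,0],
    [0,0,0],
    [0,0,0],
    [0,0,0]
  ],
  "twist": [
    [0,0,0],
    [0,0,0],
    [0,0,0],
    [0,0,0],
    [0,0,0]
  ],
  "newtons": 40
}}

```text
time_s: 6.8
tool_pos: [604.1, -301.8, 18.1]
tool_rot: [0.703, 0.074, -0.073, -0.703]
wrist_force: [0.2, -0.3, -0.8]
opening: 45.2
```

```bash
python3 - <<'E'
from h import *
i,im=snap("wrist","w8"); s=state(); print(s["tool_pos"],s["tool_rot"],s["wrist_force"],s["opening"])
E
```

```text
[ 604.09153066 -301.78842022   18.04932562] [ 0.70336559  0.07348488 -0.07328086 -0.70321173] [ 0.19585292 -0.2662328   0.48374238] 45.49788450897118
```

View pics/w8.png

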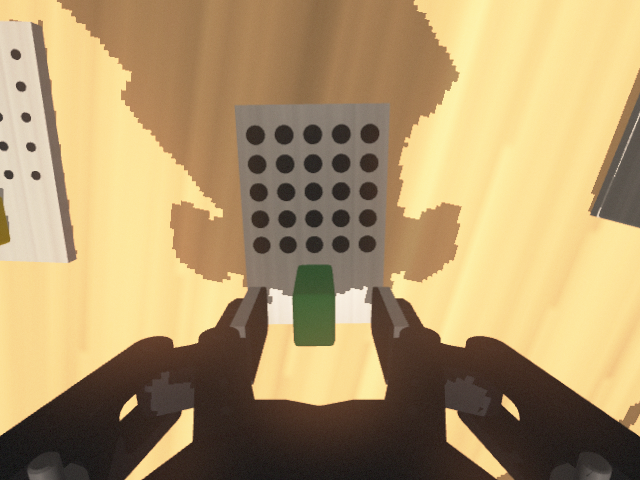

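The tab is about 1.5 mm left of centre between the pads (column 314 against 319). I'll correct that and close.

Request:
{"fn": "servo_tool", "kwargs": {
  "grip": [120,120,255,255,255],
  "offset": [
    [-1.5,3,1.5],
    [-1.5,5,2.5],
    [-1.5,5,2.5],
    [-1.5,5,2.5],
    [-1.5,5,2.5]
  ],
  "twist": [
    [0,0,0],
    [0,0,0],
    [0,0,0],
    [0,0,0],
    [0,0,0]
  ],
  "newtons": 45
}}

```text
time_s: 7.35
tool_pos: [602.1, -299.6, 12.8]
tool_rot: [0.703, 0.073, -0.073, -0.703]
wrist_force: [-0.8, -0.1, -2.0]
opening: 15.2
```

Request:
{"fn": "servo_tool", "kwargs": {
  "grip": [255,255],
  "offset": [
    [0,0,0],
    [0,0,0]
  ],
  "twist": [
    [0,0,0],
    [0,0,0]
  ]
}}

```text
time_s: 7.55
tool_pos: [602.1, -299.7, 12.8]
tool_rot: [0.703, 0.073, -0.073, -0.703]
wrist_force: [0.3, 0.1, -0.5]
opening: 15.4
```

```bash
python3 - <<'E'
from h import *
i,im=snap("wrist","w9"); s=state(); print(s["tool_pos"],s["tool_rot"],s["wrist_force"],s["opening"])
E
```

```text
[ 602.09223198 -299.61751884   12.78565548] [ 0.70332702  0.07344027 -0.07338008 -0.70324462] [ 0.02671857 -0.33659116 -1.38186362] 15.55927664183565
```

View pics/w9.png

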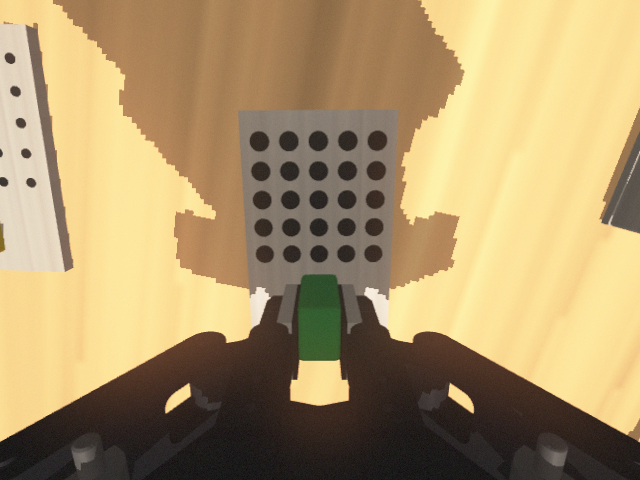

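Request:
{"fn": "servo_tool", "kwargs": {
  "grip": [255,255,255,255,255],
  "offset": [
    [0,-25,0],
    [0,-50,20],
    [-1,-65,55],
    [-3,-65,95],
    [-4,-65,130]
  ],
  "twist": [
    [0,0,0],
    [0,0,0],
    [0,0.05,0],
    [0,0.1,0],
    [0,0.15,0]
  ],
  "newtons": 60
}}

```text
time_s: 8.1
tool_pos: [570.9, -171.6, 78.4]
tool_rot: [-0.707, -0.02, 0.019, 0.707]
wrist_force: [0.7, 1.6, -2.7]
opening: 14.9
```

```bash
python3 - <<'E'
from h import *
from scipy.spatial.transform import Rotation as R
i,im=snap("wrist","w10"); s=state(); print(s["tool_pos"],s["wrist_force"],s["opening"])
r=R.from_quat(s["tool_rot"]).as_matrix(); print(r.round(3)); t=np.array([538.1-.2,-40.4-2,68])-s["tool_pos"]; print(r.T@t, np.arctan2(r[0,2],r[1,2]))
E
```

```text
[ 569.40319973 -164.38213564   77.837777  ] [-3.17936889  7.4926409  -2.87428973] 14.97319277257628
[[ 0.998 -0.002 -0.059]
 [ 0.059  0.005  0.998]
 [-0.002 -1.     0.005]]
[-24.24979025  10.48139884 123.57573716] -0.05889447951528474
```

Request:
{"fn": "servo_tool", "kwargs": {
  "grip": [255,255,255,255,255],
  "offset": [
    [-8,0,45],
    [-16,0,85],
    [-22,0,115],
    [-26,2,132],
    [-26,4,132]
  ],
  "twist": [
    [0,0.05,0],
    [0,0.1,0],
    [0,0.14,0],
    [0,0.16,0],
    [0,0.16,0]
  ]
}}

```text
time_s: 8.65
tool_pos: [537.1, -39.8, 73.7]
tool_rot: [-0.706, 0.035, -0.034, 0.707]
wrist_force: [0.4, 0.2, -1.3]
opening: 15.3
```

Request:
{"fn": "servo_tool", "kwargs": {
  "grip": [255,255,255],
  "offset": [
    [0,4,0],
    [0,7,0],
    [0,7,0]
  ],
  "twist": [
    [0,0,0],
    [0,0,0],
    [0,0,0]
  ]
}}

```text
time_s: 8.95
tool_pos: [537.6, -44.3, 66.2]
tool_rot: [0.706, -0.037, 0.036, -0.706]
wrist_force: [-0.2, 0.0, -1.2]
opening: 14.8
```

```bash
python3 - <<'E'
from h import *
from scipy.spatial.transform import Rotation as R
i,im=snap("wrist","w11"); s=state(); print(s["tool_pos"],s["wrist_force"],s["opening"],s["joint_vel"].round(3))
r=R.from_quat(s["tool_rot"]).as_matrix(); print(r.round(4)); d=np.array([.1016,.9948]);n=np.array([-.9948,.1016]);p=s["tool_pos"][:2]
print("slicer x",p@d-156.5,"y",p@n+539.4)
i2,im=snap("side","s11")
cv2.imwrite("pics/s11c.png",cv2.resize(im[160:370,200:450],None,fx=2.8,fy=2.8,interpolation=cv2.INTER_CUBIC))
E
```

```text
[537.65972643 -44.13301922  66.43120364] [ 0.33369873 -0.40964339 -1.97949497] 15.224620016093562 [-0.004 -0.008 -0.001 -0.002 -0.001  0.004 -0.002]
[[ 9.946e-01 -5.000e-04  1.034e-01]
 [-1.034e-01 -4.000e-04  9.946e-01]
 [-4.000e-04 -1.000e+00 -4.000e-04]]
slicer x -145.77729931857235 y 0.052189389821364784
```

View pics/w11.png

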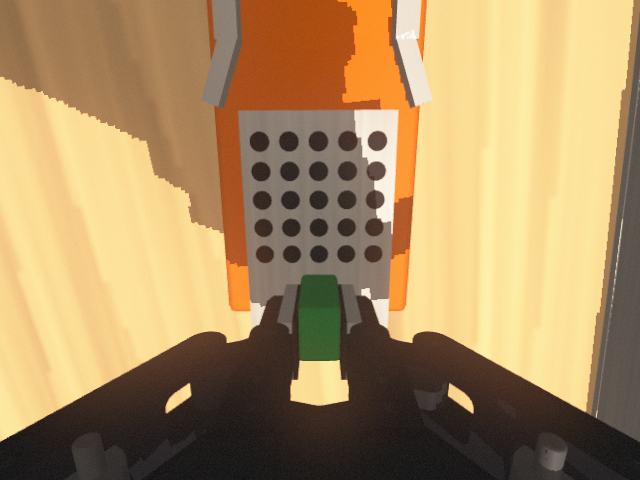

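View pics/s11c.png

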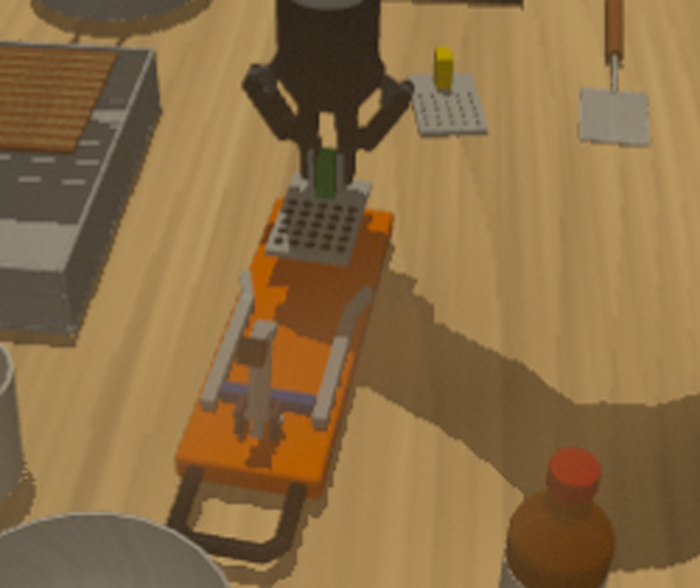

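The insert hangs level and square over the open bed, with its front edge at (239-397,110) and the flared lead-ins ending at about row 105. I'll check the centring in the same picture.

```bash
python3 - <<'E'
from h import *
i=pickle.load(open("pics/w11.pkl","rb")); im=cv2.imread("pics/w11.png")
d=np.array([.1016,.9948]);n=np.array([-.9948,.1016])
S=lambda P: np.c_[P[:,:2]@d-156.5,P[:,:2]@n+539.4,P[:,2]].round(1)
print("plate",S(onz(i,[[238.5,110],[397.5,110],[250,300],[388.5,300]],59.6)))
m=cv2.inRange(cv2.cvtColor(im,cv2.COLOR_BGR2HSV),(3,190,60),(18,255,255))
for r in (130,200,280):
    c=np.where(m[r,150:480])[0]+150; print(r,c.min(),c.max(),S(onz(i,[[c.min(),r],[c.max()+1,r]],30)).tolist())
print("entry",S(onz(i,[[240,310.5],[400,310.5]],30)))
print("rail in top",S(onz(i,[[240,20],[397,20],[241,36],[396,36]],40)))
E
```

```text
plate [[ -65.4   31.5   59.6]
 [ -65.4  -31.9   59.6]
 [-147.6   31.2   59.6]
 [-147.7  -32.5   59.6]]
130 217 417 [[-71.8, 48.8, 30.0], [-71.9, -48.5, 30.0]]
200 222 412 [[-105.9, 48.9, 30.0], [-106.0, -48.4, 30.0]]
280 228 406 [[-149.5, 48.9, 30.0], [-149.5, -48.2, 30.0]]
entry [[-167.6   43.5   30. ]
 [-167.7  -45.5   30. ]]
rail in top [[-27.4  32.9  40. ]
 [-27.5 -33.8  40. ]
 [-33.6  32.9  40. ]
 [-33.7 -33.7  40. ]]
```

Request:
{"fn": "servo_tool", "kwargs": {
  "grip": [255,255,255,255,255],
  "offset": [
    [0,6,0],
    [0,12,0],
    [0,18,0],
    [0,21,0],
    [0,21,0]
  ],
  "twist": [
    [0,0,0],
    [0,0,0],
    [0,0,0],
    [0,0,0],
    [0,0,0]
  ]
}}

```text
time_s: 9.55
tool_pos: [537.3, -42.9, 45.1]
tool_rot: [0.706, -0.036, 0.036, -0.706]
wrist_force: [0.7, 0.1, -0.9]
opening: 14.9
```

Request:
{"fn": "servo_tool", "kwargs": {
  "grip": [255,255,255,255],
  "offset": [
    [0,0.5,0],
    [0,1,0],
    [0,1.5,0],
    [0,1.5,0]
  ],
  "twist": [
    [0,0,0],
    [0,0,0],
    [0,0,0],
    [0,0,0]
  ]
}}

```text
time_s: 9.95
tool_pos: [537.7, -42.9, 44.4]
tool_rot: [0.706, -0.036, 0.036, -0.706]
wrist_force: [-0.8, -0.5, -1.7]
opening: 15.3
```

Request:
{"fn": "servo_tool", "kwargs": {
  "grip": [255,255,255,255],
  "offset": [
    [0,0.5,0],
    [0,1,0],
    [0,1,0],
    [0,1,0]
  ],
  "twist": [
    [0,0,0],
    [0,0,0],
    [0,0,0],
    [0,0,0]
  ]
}}

```text
time_s: 10.35
tool_pos: [537.6, -42.9, 43.3]
tool_rot: [0.706, -0.036, 0.036, -0.706]
wrist_force: [1.3, 0.2, -1.7]
opening: 14.9
```

Request:
{"fn": "servo_tool", "kwargs": {
  "grip": [255,255,255,255],
  "offset": [
    [0,0.5,0],
    [0,0.7,0],
    [0,0.7,0],
    [0,0.7,0]
  ],
  "twist": [
    [0,0,0],
    [0,0,0],
    [0,0,0],
    [0,0,0]
  ]
}}

```text
time_s: 10.75
tool_pos: [537.7, -43.0, 42.7]
tool_rot: [0.706, -0.036, 0.036, -0.706]
wrist_force: [-0.6, 0.2, 2.4]
opening: 14.9
```

Request:
{"fn": "servo_tool", "kwargs": {
  "grip": [255,255,255,255,255],
  "offset": [
    [0,-0.3,6],
    [0,-0.3,14],
    [0,-0.3,22],
    [0,-0.3,30],
    [0,-0.3,38]
  ],
  "twist": [
    [0,0,0],
    [0,0,0],
    [0,0,0],
    [0,0,0],
    [0,0,0]
  ]
}}

```text
time_s: 11.25
tool_pos: [541.6, -4.0, 42.8]
tool_rot: [-0.706, 0.036, -0.036, 0.706]
wrist_force: [-1.0, -0.8, -1.4]
opening: 15.1
```

```bash
cat > st.py <<'E'
from h import *
from scipy.spatial.transform import Rotation as R
import sys
i,im=snap("wrist",sys.argv[1]); s=state(); r=R.from_quat(s["tool_rot"]).as_matrix()
d=np.array([.1016,.9948]);n=np.array([-.9948,.1016]);p=s["tool_pos"][:2];f=s["wrist_force"]
print("t",s["time_s"],"slicer x",p@d-156.5,"y",p@n+539.4,"z",s["tool_pos"][2],"F along",f[:2]@d,"lat",f[:2]@n,"z",f[2],"yaw",np.arctan2(r[0,2],r[1,2]),"tilt",r[2,0],r[2,2],"op",s["opening"])
E
python3 st.py w12
```

```text
t 11.3 slicer x -103.85256404402972 y 0.1756428573600033 z 42.775556685147585 F along 0.6882202837540057 lat -0.17637526375759452 z -1.6240556445616103 yaw 0.09975200014301622 tilt -6.251464672649143e-05 0.0010352173442109702 op 15.150516294554823
```

View pics/w12.png

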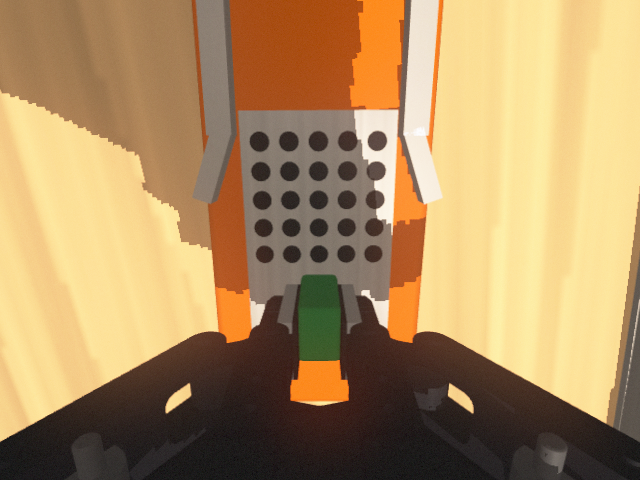

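Request:
{"fn": "servo_tool", "kwargs": {
  "grip": [255,255,255,255,255],
  "offset": [
    [-0.3,0.1,6],
    [-0.4,0.2,14],
    [-0.4,0.3,22],
    [-0.4,0.3,30],
    [-0.4,0.3,38]
  ],
  "twist": [
    [0,0.002,0],
    [0,0.002,0],
    [0,0.002,0],
    [0,0.002,0],
    [0,0.002,0]
  ]
}}

```text
time_s: 11.8
tool_pos: [545.2, 33.2, 42.7]
tool_rot: [0.706, -0.037, 0.037, -0.706]
wrist_force: [0.5, -2.0, 1.8]
opening: 14.9
```

```bash
python3 st.py w13
```

```text
t 11.85 slicer x -66.51063554986858 y 0.40489507614233844 z 42.705240788680115 F along 0.4023406023382972 lat 0.791838743727519 z 2.977361727398138 yaw 0.10261557738084907 tilt 0.0003332969543078934 0.0007342513799182271 op 15.018489893882114
```

View pics/w13.png

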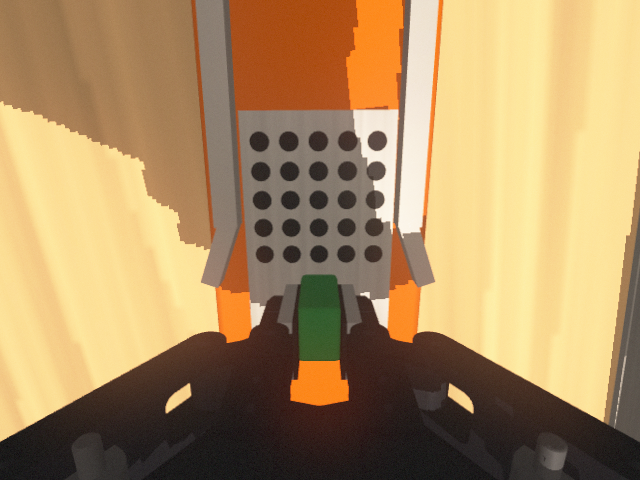

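Request:
{"fn": "servo_tool", "kwargs": {
  "grip": [255,255,255,255,255],
  "offset": [
    [0,-0.1,8],
    [0,-0.1,16],
    [0,-0.1,24],
    [0,-0.1,30],
    [0,-0.1,33]
  ],
  "twist": [
    [0,0,0],
    [0,0,0],
    [0,0,0],
    [0,0,0],
    [0,0,0]
  ]
}}

```text
time_s: 12.35
tool_pos: [548.5, 66.3, 42.7]
tool_rot: [-0.706, 0.036, -0.037, 0.706]
wrist_force: [-0.6, -2.3, 2.4]
opening: 15.4
```

Request:
{"fn": "servo_tool", "kwargs": {
  "grip": [255,255],
  "offset": [
    [0,0,0],
    [0,0,0]
  ],
  "twist": [
    [0,0,0],
    [0,0,0]
  ]
}}

```text
time_s: 12.55
tool_pos: [548.6, 66.4, 42.7]
tool_rot: [-0.706, 0.036, -0.037, 0.706]
wrist_force: [0.1, 2.8, 3.1]
opening: 15.1
```

```bash
python3 st.py w14; python3 - <<'E'
from h import *
i=pickle.load(open("pics/w14.pkl","rb")); im=cv2.imread("pics/w14.png")
print(blobs(im,(105,80,20),(130,255,255),12)[0])
E
```

```text
t 12.6 slicer x -34.862034689518694 y 0.4075783430391766 z 42.70917131180009 F along 2.1725027662430323 lat -0.38149749116839754 z 1.5019448295776772 yaw 0.10330680439736176 tilt 0.0001927394161088808 0.0007338894907035209 op 15.010541273435866
[(np.int32(4857), [230, 55, 175, 32], [316.1, 69.0])]
```

View pics/w14.png

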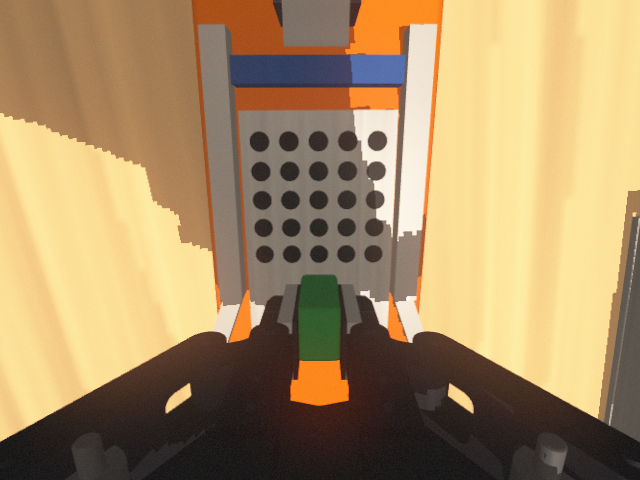

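The gap runs from the stop face (row 87) to the plate's front edge (row 110), roughly 9 mm. I'll go slowly now, feeling for contact.

Request:
{"fn": "servo_tool", "kwargs": {
  "grip": [255,255,255,255,255],
  "offset": [
    [0,0,1.2],
    [0,0,2.4],
    [0,0,3.6],
    [0,0,4.8],
    [0,0,6]
  ],
  "twist": [
    [0,0,0],
    [0,0,0],
    [0,0,0],
    [0,0,0],
    [0,0,0]
  ]
}}

```text
time_s: 13.1
tool_pos: [549.1, 71.2, 42.7]
tool_rot: [0.706, -0.037, 0.037, -0.706]
wrist_force: [-0.2, -3.3, 4.2]
opening: 15.1
```

Request:
{"fn": "servo_tool", "kwargs": {
  "grip": [255,255,255],
  "offset": [
    [0,0,0.5],
    [0,0,1],
    [0,0,1]
  ],
  "twist": [
    [0,0,0],
    [0,0,0],
    [0,0,0]
  ]
}}

```text
time_s: 13.4
tool_pos: [549.2, 72.5, 42.7]
tool_rot: [0.706, -0.037, 0.037, -0.706]
wrist_force: [-1.3, -2.4, 4.8]
opening: 15.2
```

```bash
python3 st.py w15; python3 - <<'E'
from h import *
i=pickle.load(open("pics/w15.pkl","rb")); im=cv2.imread("pics/w15.png")
print(blobs(im,(105,80,20),(130,255,255),12)[0])
E
```

```text
t 13.45 slicer x -28.587215328927684 y 0.422153523822999 z 42.698133578279 F along -4.38585778011651 lat 0.1446889402266943 z 5.507515608377751 yaw 0.1039717151151089 tilt 6.104353722143074e-05 -7.523290567362784e-05 op 15.112963027179704
[(np.int32(4478), [231, 72, 173, 31], [315.3, 87.5])]
```

Request:
{"fn": "servo_tool", "kwargs": {
  "grip": [255,255,255],
  "offset": [
    [0,-0.3,0.4],
    [0,-0.3,0.8],
    [0,-0.3,0.8]
  ],
  "twist": [
    [0,0,0],
    [0,0,0],
    [0,0,0]
  ]
}}

```text
time_s: 13.75
tool_pos: [549.1, 74.0, 42.7]
tool_rot: [-0.706, 0.037, -0.036, 0.706]
wrist_force: [-0.4, 0.3, -1.9]
opening: 15.3
```

```bash
python3 st.py w16; python3 - <<'E'
from h import *
im=cv2.imread("pics/w16.png")
print(blobs(im,(105,80,20),(130,255,255),12)[0])
E
```

```text
t 13.8 slicer x -27.17022877298413 y 0.6883723838434435 z 42.735832125874 F along 0.35071999185247615 lat 0.08071045895565404 z -1.43204910602747 yaw 0.10324968991775718 tilt -0.0004481368559536292 0.00033729525524350823 op 14.812899029892154
[(np.int32(4340), [232, 77, 173, 29], [316.8, 91.8])]
```

View pics/w16.png

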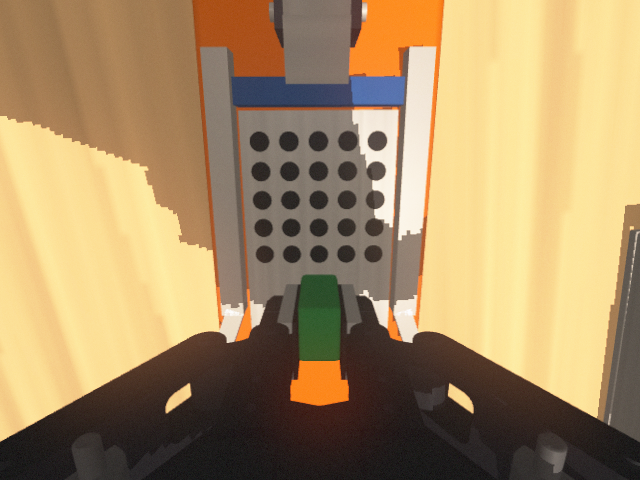

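About 1.5 mm of orange still shows in front of the plate. Forces are light.

Request:
{"fn": "servo_tool", "kwargs": {
  "grip": [255,255,255],
  "offset": [
    [0,0,0.4],
    [0,0,0.8],
    [0,0,0.8]
  ],
  "twist": [
    [0,0,0],
    [0,0,0],
    [0,0,0]
  ]
}}

```text
time_s: 14.1
tool_pos: [549.3, 74.3, 42.9]
tool_rot: [-0.706, 0.037, -0.037, 0.706]
wrist_force: [0.8, -0.4, -1.9]
opening: 14.9
```

Request:
{"fn": "servo_tool", "kwargs": {
  "grip": [255,255,255],
  "offset": [
    [0,0,0.3],
    [0,0,0.5],
    [0,0,0.5]
  ],
  "twist": [
    [0,0,0],
    [0,0,0],
    [0,0,0]
  ]
}}

```text
time_s: 14.4
tool_pos: [549.4, 74.6, 43.0]
tool_rot: [0.706, -0.037, 0.037, -0.706]
wrist_force: [0.5, -0.4, -1.9]
opening: 15.3
```

Request:
{"fn": "servo_tool", "kwargs": {
  "grip": [255,255,255],
  "offset": [
    [0,0.1,0.3],
    [0,0.2,0.5],
    [0,0.2,0.5]
  ],
  "twist": [
    [0,0,0],
    [0,0,0],
    [0,0,0]
  ]
}}

```text
time_s: 14.7
tool_pos: [549.4, 75.1, 42.8]
tool_rot: [0.706, -0.037, 0.037, -0.706]
wrist_force: [0.4, -0.6, -1.1]
opening: 14.9
```

```bash
python3 st.py w17; python3 - <<'E'
from h import *
im=cv2.imread("pics/w17.png")
print(blobs(im,(105,80,20),(130,255,255),12)[0])
E
```

```text
t 14.75 slicer x -25.93903543722294 y 0.47224329673906595 z 42.7844123468751 F along -0.5046725831228588 lat -0.1877407303650202 z -1.8457648917013847 yaw 0.10393592141905306 tilt -6.234349028119701e-06 -4.107267124853209e-06 op 15.173632995486841
[(np.int32(4151), [231, 80, 173, 30], [317.0, 95.3])]
```

Request:
{"fn": "servo_tool", "kwargs": {
  "grip": [255,255,255],
  "offset": [
    [0,0.1,0.3],
    [0,0.1,0.5],
    [0,0.1,0.5]
  ],
  "twist": [
    [0,0,0],
    [0,0,0],
    [0,0,0]
  ]
}}

```text
time_s: 15.05
tool_pos: [549.5, 75.5, 42.7]
tool_rot: [0.706, -0.037, 0.037, -0.706]
wrist_force: [-0.5, -0.3, -0.2]
opening: 15.1
```

Request:
{"fn": "servo_tool", "kwargs": {
  "grip": [255,255,255],
  "offset": [
    [0,0,0.2],
    [0,0,0.4],
    [0,0,0.4]
  ],
  "twist": [
    [0,0,0],
    [0,0,0],
    [0,0,0]
  ]
}}

```text
time_s: 15.35
tool_pos: [549.5, 75.5, 42.7]
tool_rot: [0.706, -0.037, 0.037, -0.706]
wrist_force: [-0.0, -3.2, 1.2]
opening: 15.1
```

The position has stalled and the force is rising, so it is touching the stop. I'll lean a little more.

Request:
{"fn": "servo_tool", "kwargs": {
  "grip": [255,255,255],
  "offset": [
    [0,0,0.2],
    [0,0,0.3],
    [0,0,0.3]
  ],
  "twist": [
    [0,0,0],
    [0,0,0],
    [0,0,0]
  ]
}}

```text
time_s: 15.65
tool_pos: [549.4, 75.6, 42.7]
tool_rot: [0.706, -0.037, 0.037, -0.706]
wrist_force: [-0.7, -5.1, 1.8]
opening: 15.1
```

```bash
python3 st.py w18; python3 - <<'E'
from h import *
im=cv2.imread("pics/w18.png")
print(blobs(im,(105,80,20),(130,255,255),12)[0])
E
```

```text
t 15.7 slicer x -25.476465626011645 y 0.48451935853802297 z 42.72624464838941 F along -5.645716375958736 lat 0.39460799985697936 z 1.800250728214814 yaw 0.10475338857468128 tilt -0.0001106944233867091 -0.0006578317214690488 op 15.364794415258105
[(np.int32(3926), [231, 81, 173, 29], [316.2, 96.6])]
```

View pics/w18.png

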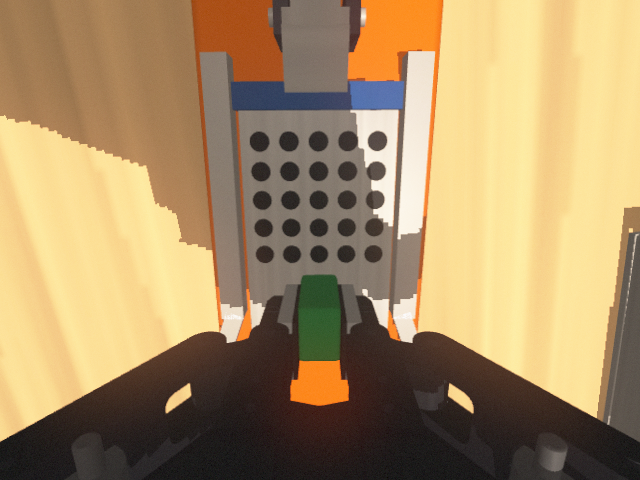

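It is flush, with about 5.5 N of lean. I'll hold it for half a second, then ease off and release.

Request:
{"fn": "servo_tool", "kwargs": {
  "grip": [255,255,255,255,255],
  "offset": [
    [0,0,0.1],
    [0,0,0.1],
    [0,0,0.1],
    [0,0,0.1],
    [0,0,0.1]
  ],
  "twist": [
    [0,0,0],
    [0,0,0],
    [0,0,0],
    [0,0,0],
    [0,0,0]
  ]
}}

```text
time_s: 16.2
tool_pos: [549.4, 75.6, 42.7]
tool_rot: [0.706, -0.037, 0.037, -0.706]
wrist_force: [-0.7, -5.9, 2.3]
opening: 15.2
```

Request:
{"fn": "servo_tool", "kwargs": {
  "grip": [255,255,150,100,100],
  "offset": [
    [0,0,-0.3],
    [0,0,-0.4],
    [0,0,-0.4],
    [0,0,-0.4],
    [0,0,-0.4]
  ],
  "twist": [
    [0,0,0],
    [0,0,0],
    [0,0,0],
    [0,0,0],
    [0,0,0]
  ]
}}

```text
time_s: 16.7
tool_pos: [549.7, 76.8, 42.6]
tool_rot: [-0.706, 0.036, -0.036, 0.706]
wrist_force: [-0.2, -0.2, -0.7]
opening: 51.9
```

```bash
python3 st.py w19; python3 - <<'E'
from h import *
im=cv2.imread("pics/w19.png")
print(blobs(im,(105,80,20),(130,255,255),12)[0])
E
```

```text
t 16.75 slicer x -24.417294628516714 y 0.3869383481051045 z 42.65007809512858 F along 0.7051609709625051 lat 0.362135596606258 z 0.2810280319431663 yaw 0.10311832858594214 tilt 0.00017816509116835855 0.0004899189634950951 op 51.96626631210528
[(np.int32(3839), [231, 85, 173, 28], [316.4, 99.9])]
```

View pics/w19.png

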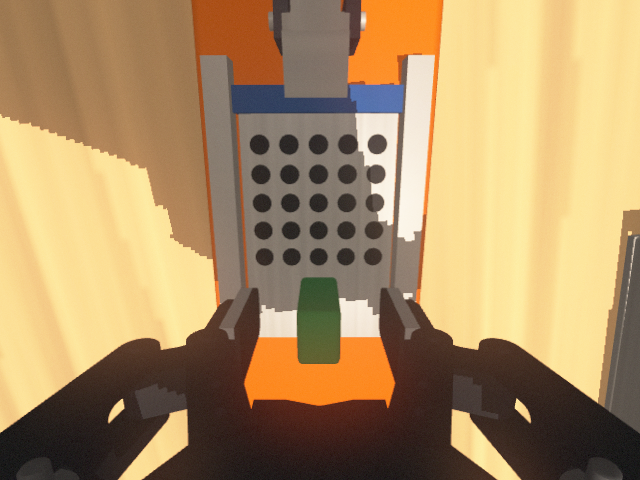

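Request:
{"fn": "servo_tool", "kwargs": {
  "grip": [60,0,0,0,0],
  "offset": [
    [0,-20,0],
    [0,-60,0],
    [0,-110,10],
    [0,-140,50],
    [0,-140,90]
  ],
  "twist": [
    [0,0,0],
    [0,0,0],
    [0,0,0],
    [0,0,0],
    [0,0,0]
  ]
}}

```text
time_s: 17.25
tool_pos: [561.2, 166.3, 187.5]
tool_rot: [-0.705, 0.035, -0.04, 0.707]
wrist_force: [0.7, 0.2, -0.7]
opening: 85.6
```

Request:
{"fn": "servo_tool", "kwargs": {
  "grip": [0,0,0,0],
  "offset": [
    [0,5,20],
    [0,20,25],
    [0,35,25],
    [0,35,25]
  ],
  "twist": [
    [0,0,0],
    [0,0,0],
    [0,0,0],
    [0,0,0]
  ]
}}

```text
time_s: 17.65
tool_pos: [559.6, 188.6, 144.5]
tool_rot: [0.707, -0.039, 0.035, -0.705]
wrist_force: [0.1, -0.0, -0.6]
opening: 85.0
```

```bash
python3 st.py w20; python3 - <<'E'
from h import *
i,im=snap("side","s20")
cv2.imwrite("pics/s20c.png",cv2.resize(im[160:370,200:450],None,fx=2.8,fy=2.8,interpolation=cv2.INTER_CUBIC))
E
```

```text
t 17.7 slicer x 87.90553703553795 y 1.1693148560119653 z 145.61324661743723 F along -0.2611773360384834 lat -0.3033697692473454 z 0.23502424189014212 yaw 0.10528045225100673 tilt -0.0034561297433383514 -0.0028907690750756276 op 85.37261856629013
```

View pics/w20.png

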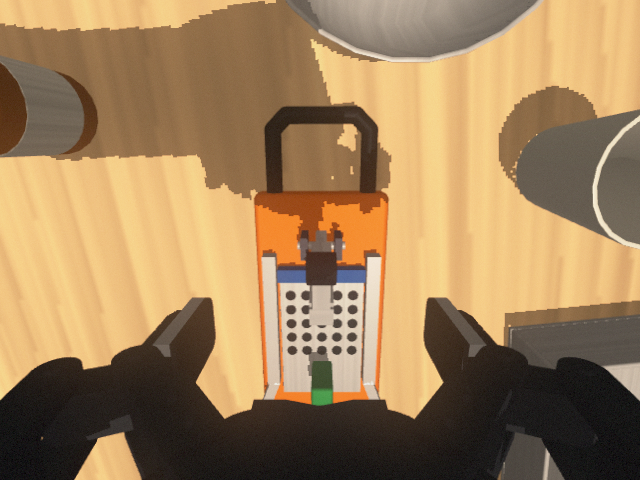

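View pics/s20c.png

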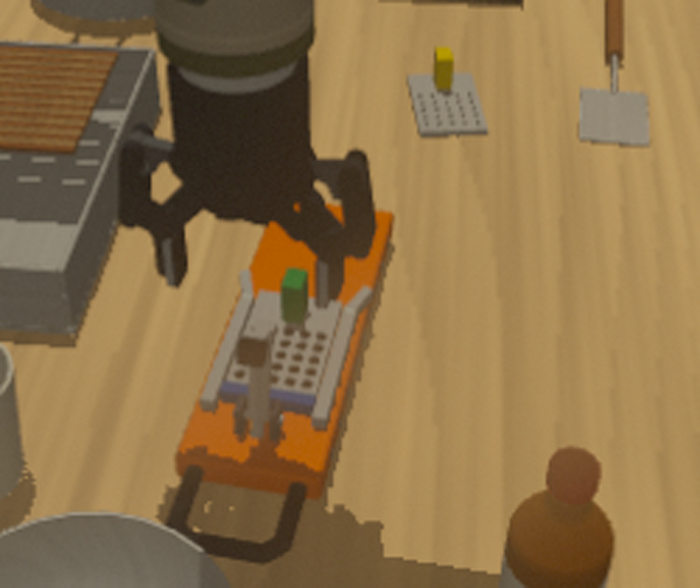

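The insert is seated flush against the stop and the clip is up, with its knob at (321,268) centred between the fingers. I'll descend and grip it.

Request:
{"fn": "servo_tool", "kwargs": {
  "grip": [0,0,60,100,100],
  "offset": [
    [0,15,1],
    [0,30,2],
    [0,43,3],
    [0,51,3],
    [0,51,3]
  ],
  "twist": [
    [0,0,0],
    [0,0,0],
    [0,0,0],
    [0,0,0],
    [0,0,0]
  ]
}}

```text
time_s: 18.25
tool_pos: [561.4, 192.8, 95.7]
tool_rot: [0.706, -0.037, 0.036, -0.706]
wrist_force: [-0.3, -0.2, 0.1]
opening: 52.0
```

```bash
python3 st.py w21
```

```text
t 18.3 slicer x 92.46893317142255 y 0.22635949292020996 z 96.38933825735518 F along -0.06218359678294347 lat 0.8333498866357961 z 0.9005721536882624 yaw 0.1044119782034436 tilt -0.000660780519951866 -0.0005878540044848002 op 51.94936049196442
```

View pics/w21.png

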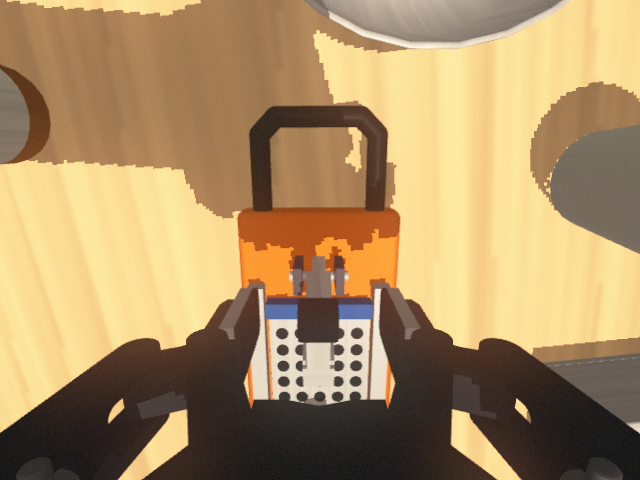

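Request:
{"fn": "servo_tool", "kwargs": {
  "grip": [150,255,255,255,255],
  "offset": [
    [0,2,-1.5],
    [0,2,-1.5],
    [0,2,-1.5],
    [0,2,-1.5],
    [0,2,-1.5]
  ],
  "twist": [
    [0,0,0],
    [0,0,0],
    [0,0,0],
    [0,0,0],
    [0,0,0]
  ],
  "newtons": 40
}}

```text
time_s: 18.8
tool_pos: [561.0, 191.8, 95.2]
tool_rot: [0.706, -0.037, 0.036, -0.706]
wrist_force: [-3.9, -1.4, 5.9]
opening: 15.1
```

```bash
python3 st.py w22; python3 - <<'E'
import numpy as np
f=lambda q:(60*np.sin(q)+26*np.cos(q),60-60*np.cos(q)+26*np.sin(q))
a=f(1.24)
for q in list(np.arange(1.12,.1,-.12))+[.12,.08]: b=f(q); print(round(q,2),"down",round(a[0]-b[0],1),"fwd",round(b[1]-a[1],1))
E
```

```text
t 18.85 slicer x 91.3111269599159 y 0.843371908887093 z 95.23485185325828 F along -1.1766532229451334 lat 4.028559264799048 z 5.860153511311558 yaw 0.1037671808584754 tilt -0.0008655563889562803 -7.330733261939892e-05 op 14.908013525594873
1.12 down -0.1 fwd -7.8
1.0 down 0.7 fwd -15.6
0.88 down 2.4 fwd -23.3
0.76 down 5.0 fwd -30.7
0.64 down 8.5 fwd -37.7
0.52 down 12.8 fwd -44.3
0.4 down 17.9 fwd -50.2
0.28 down 23.6 fwd -55.6
0.16 down 30.0 fwd -60.2
0.12 down 32.2 fwd -61.6
0.08 down 34.5 fwd -62.8
```

Request:
{"fn": "servo_tool", "kwargs": {
  "grip": [255,255,255,255,255],
  "offset": [
    [0,0,-8],
    [0,0.7,-15.5],
    [0,2.5,-23],
    [0,5,-30.5],
    [0,8.5,-37.5]
  ],
  "twist": [
    [0,0,0],
    [0,0,0],
    [0,0,0],
    [0,0,0],
    [0,0,0]
  ]
}}

```text
time_s: 19.35
tool_pos: [557.5, 157.4, 87.7]
tool_rot: [-0.705, 0.036, -0.036, 0.707]
wrist_force: [-6.2, 5.2, 13.5]
opening: 15.1
```

Request:
{"fn": "servo_tool", "kwargs": {
  "grip": [255,255,255,255],
  "offset": [
    [0,4,-6.5],
    [0,9.5,-12.5],
    [0,15,-18],
    [0,21,-22.5]
  ],
  "twist": [
    [0,0,0],
    [0,0,0],
    [0,0,0],
    [0,0,0]
  ]
}}

```text
time_s: 19.75
tool_pos: [554.7, 131.7, 65.8]
tool_rot: [0.706, -0.037, 0.037, -0.706]
wrist_force: [-3.1, -1.7, 5.5]
opening: 15.0
```

```bash
python3 st.py w23
```

```text
t 19.8 slicer x 30.09747466004481 y 0.9679920263340591 z 64.83983707057537 F along -3.2921640529476033 lat 2.331537676376768 z 2.6735408802118332 yaw 0.1047844056063872 tilt -0.000953677312072819 -0.0007379084873266328 op 14.79324550875715
```

View pics/w23.png

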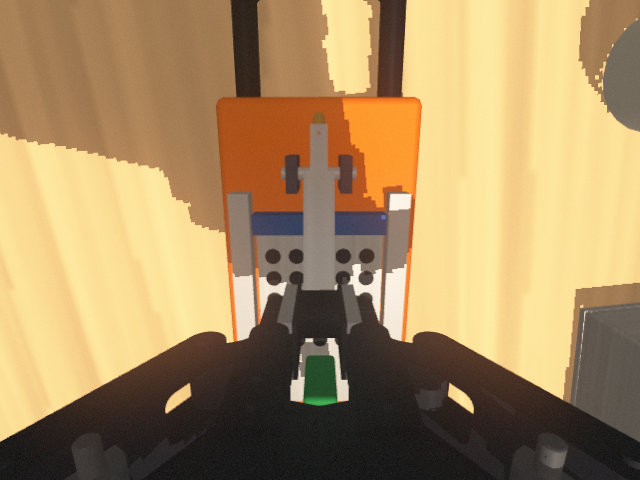

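The clip is nearly down (about 0.16 rad) and the tab is clear of the fingers. I'll lower it the last bit gently.

Request:
{"fn": "servo_tool", "kwargs": {
  "grip": [255,255,255,255],
  "offset": [
    [0,1,-0.6],
    [0,2,-1.2],
    [0,3,-1.8],
    [0,3,-1.8]
  ],
  "twist": [
    [0,0,0],
    [0,0,0],
    [0,0,0],
    [0,0,0]
  ]
}}

```text
time_s: 20.2
tool_pos: [554.5, 129.4, 62.4]
tool_rot: [0.707, -0.037, 0.037, -0.706]
wrist_force: [-3.2, -4.9, 3.8]
opening: 15.1
```

Request:
{"fn": "servo_tool", "kwargs": {
  "grip": [255,255,255,255],
  "offset": [
    [0,0.7,-0.4],
    [0,1.4,-0.8],
    [0,1.4,-0.8],
    [0,1.4,-0.8]
  ],
  "twist": [
    [0,0,0],
    [0,0,0],
    [0,0,0],
    [0,0,0]
  ]
}}

```text
time_s: 20.6
tool_pos: [554.4, 128.6, 61.0]
tool_rot: [0.707, -0.037, 0.037, -0.706]
wrist_force: [-3.1, -5.3, 3.9]
opening: 14.9
```

Request:
{"fn": "servo_tool", "kwargs": {
  "grip": [255,150,100,100],
  "offset": [
    [0,0.4,0],
    [0,0.4,0],
    [0,0,0],
    [0,0,0]
  ],
  "twist": [
    [0,0,0],
    [0,0,0],
    [0,0,0],
    [0,0,0]
  ]
}}

```text
time_s: 21.0
tool_pos: [555.7, 130.1, 61.0]
tool_rot: [-0.706, 0.036, -0.037, 0.706]
wrist_force: [-0.0, 0.3, 0.3]
opening: 52.0
```

Request:
{"fn": "servo_tool", "kwargs": {
  "grip": [60,0,0,0,0],
  "offset": [
    [0,-15,0],
    [0,-45,0],
    [0,-90,0],
    [0,-130,-20],
    [0,-150,-60]
  ],
  "twist": [
    [0,0,0],
    [0,0,0],
    [0,0,0],
    [0,0,0],
    [0,0,0]
  ]
}}

```text
time_s: 21.5
tool_pos: [550.7, 72.7, 214.0]
tool_rot: [-0.705, 0.033, -0.037, 0.707]
wrist_force: [1.4, -0.6, -1.0]
opening: 85.2
```

Request:
{"fn": "servo_tool", "kwargs": {
  "grip": [0,0,0],
  "offset": [
    [0,0,0],
    [0,0,0],
    [0,0,0]
  ],
  "twist": [
    [0,0,0],
    [0,0,0],
    [0,0,0]
  ]
}}

```text
time_s: 21.8
tool_pos: [548.8, 70.8, 210.3]
tool_rot: [-0.706, 0.037, -0.036, 0.706]
wrist_force: [-0.0, 0.5, -0.6]
opening: 85.7
```

```bash
python3 st.py w24; python3 - <<'E'
from h import *
i,im=snap("side","s24")
cv2.imwrite("pics/s24c.png",cv2.resize(im[160:370,200:450],None,fx=2.8,fy=2.8,interpolation=cv2.INTER_CUBIC))
E
```

```text
t 21.85 slicer x -30.106326222104556 y 0.7835871915496 z 210.04578433241073 F along 0.4781739611497585 lat 0.1317016150764164 z -0.32807436962778835 yaw 0.10258906262559062 tilt -0.001044790483866749 5.257034631045432e-05 op 85.32641298398748
```

View pics/w24.png

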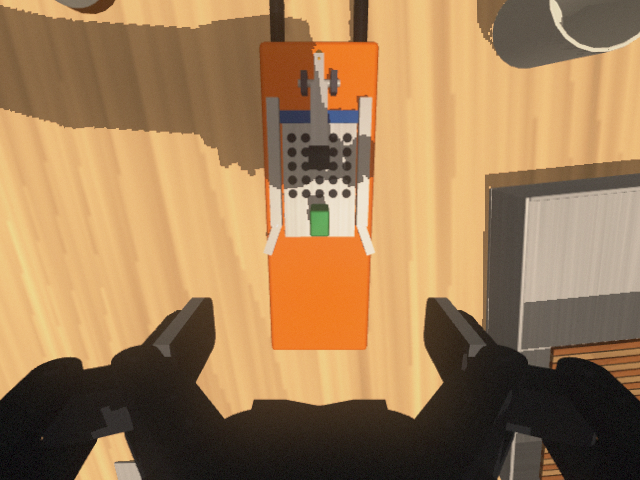

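View pics/s24c.png

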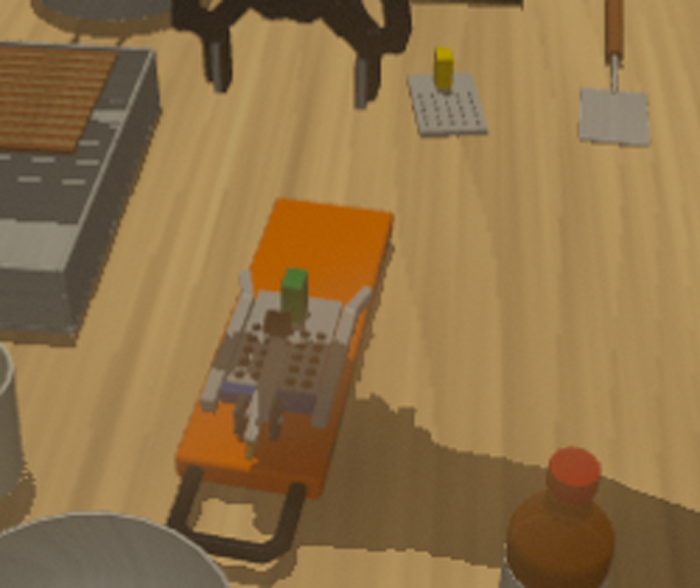

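```bash
python3 - <<'E'
from h import *
i=pickle.load(open("pics/w24.pkl","rb")); im=cv2.imread("pics/w24.png")
d=np.array([.1016,.9948]);n=np.array([-.9948,.1016])
S=lambda P: np.c_[P[:,:2]@d-156.5,P[:,:2]@n+539.4].round(1)
print("plate rear/front",S(onz(i,[[285,237],[355,237],[283,123.5],[357,123.5]],36)))
print("stop near top edge",S(onz(i,[[300,122.5]],40)), "knob z75", S(onz(i,[[319,157]],75)))
cv2.imwrite("pics/w24c.png",cv2.resize(im[30:260,240:400],None,fx=2.6,fy=2.6,interpolation=cv2.INTER_CUBIC))
E
```

```text
plate rear/front [[-45.5  31.9]
 [-45.5 -33. ]
 [ 54.6  31. ]
 [ 54.6 -32.2]]
stop near top edge [[55.2 16.3]] knob z75 [[27.9  0.2]]
```

View pics/w24c.png

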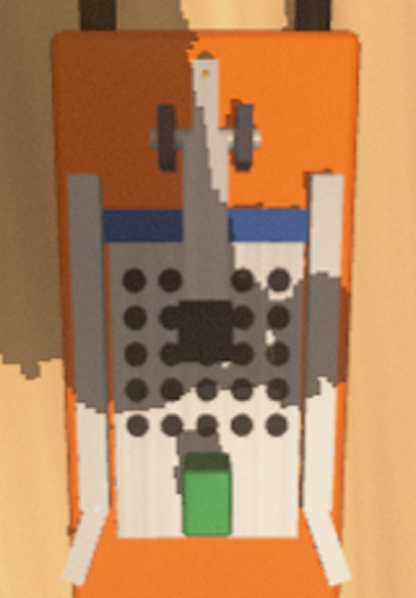

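The plate's front edge measures 54.6 against the stop face at about 55, so it is flush. The knob is at x 27.9, as expected near 0.08 rad. I'm handing in.

```bash
python3 -c "
from station import *
print(job_done())"
```

```text
the job is handed in; nothing more can be done
None
```

The green insert is fitted against the blue stop with the clip down on it, and I handed the job in at about 22 s of the 69 s allowed. `job_done()` reports no verdict.

- **Clip up:** I gripped the knob, lifted the clip over centre and let go. It stayed up, as the side picture showed.
- **Insert fitted:** I laid the insert on the open bed with about 4 N and slid it between the rails. It stalled on the stop, and I leaned on it with 5–6 N for more than half a second before releasing it.
- **Clip lowered:** I regripped the knob, brought the clip down by hand onto the insert and released it.

**Last checks:**
- The insert's front edge measured x 54.6 mm and the stop face about 55 mm, with no gap visible between them.
- The insert lies flat and is centred to about 1 mm between the rails.
- The knob measured x 27.9 mm; its place at 0.08 rad is 27.3. I estimated the clip angle from the knob, as it cannot be read directly.
- The gripper is open and well clear of everything.
- In the last pictures the yellow insert, cup, bowl, bottle and spatula look unmoved. I did not measure them.

**What disagreed:** My first slicer measurement was about 6 mm off sideways, because the arm was still settling when the picture was taken. I measured again before touching anything. The stop face also read 55.2 mm against a stated range of 45 to 55 mm, which is within the calibration error.

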